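# Set up the light gauge: lock a hex bar in the collet and set the cells in the beam

### The job

Set up the light gauge for a measurement: swing the collet lever fully open, feed the hex bar from its rack into the collet until it rests fully home against the depth stop, then swing the lever fully closed on it. Also stand every optical cell on the bench in a pocket of its own between the lamp and the sensor, foot flat on the pocket floor, with its clear glass faces across the light path so that the light goes through them. Leave the screwdriver, the knob and the parts tray where they are.

Things in the scene. Friction and masses are not known exactly. Their poses are not given: they have to be found in the camera images.
- gauge: Light gauge, fixed: plate 8 mm thick, 90 wide, 590 long along y. Lamp house (60 x 50) at y -408, sensor (50 x 40) at y +118, both 85 mm high. Light path: along y at x = 0, z = 60. Collet block: x 35 to 102, y +-35, top at 88. Origin: on the table, where light path and collet axis cross (seen from above); x: feed direction of the bar, roughly away from the robot; z up. Place and yaw vary.
- collet_mouth (a point): Centre of the collet's round mouth in the block's front face, 60 mm above the table. Axes as gauge; the bore runs level along +x: 20.5 mm diameter, 3 mm lead-in, 55 mm deep to the depth stop. A jaw in its roof comes down on the bar as the lever closes.
- bar_home (a point): Where the centre of the bar lies when its end rests on the depth stop: on the collet axis, 25 mm in front of the mouth (-x). Axes as gauge.
- lever (a joint): Collet lever on a vertical hinge on top of the block: 0 = fully open (grip to +y, slightly back), 1.0 rad = fully closed (swung towards the robot, anticlockwise from above). Hard stops at both; stays where left; 4 N at the grip moves it, up to 8 N when it clamps the bar. Starts part closed.
- lever_grip (a point): Middle of the lever's upright black grip: a round post of 16 mm diameter and 45 mm tall, from 94 to 139 mm above the table (this point is at 120 mm), 85 mm from the hinge.
- lever_hinge (a point): Point on the vertical hinge axis of the lever, 120 mm above the table, 45 mm behind the collet face. Axes as gauge.
- rack: Low stock rack, fixed: wooden foot 140 x 60 x 10 mm, two notched posts 12 mm thick at x = -55 and +55 mm (tops at about 54 mm) in which the bar lies along the rack's x, its axis 50 mm above the table. Origin: centre of the underside.
- bar: Hexagonal steel bar, 16 mm across flats (18.5 mm across corners), 160 mm long along its own x, 0.28 kg, both ends alike. Origin: its centre. In the rack two of its flats are upright, so it is gripped 16 mm wide from above.
- cell0: Optical cell (3 or 4 present, alike): tower 40 x 40 mm on a dark foot 52 x 52 x 12 mm; 74 mm to the top of its black lid, plus a steel rib on it (7 mm wide, 3 high) along x. Origin: centre of the foot's underside, z up. Light passes along its x, through the clear glass faces at x = +-20 mm; the walls at y = +-20 mm are opaque white. 0.25 kg, heavy foot, rigid; may be held by any side.
- cell1: Optical cell (3 or 4 present, alike): tower 40 x 40 mm on a dark foot 52 x 52 x 12 mm; 74 mm to the top of its black lid, plus a steel rib on it (7 mm wide, 3 high) along x. Origin: centre of the foot's underside, z up. Light passes along its x, through the clear glass faces at x = +-20 mm; the walls at y = +-20 mm are opaque white. 0.25 kg, heavy foot, rigid; may be held by any side.
- cell2: Optical cell (3 or 4 present, alike): tower 40 x 40 mm on a dark foot 52 x 52 x 12 mm; 74 mm to the top of its black lid, plus a steel rib on it (7 mm wide, 3 high) along x. Origin: centre of the foot's underside, z up. Light passes along its x, through the clear glass faces at x = +-20 mm; the walls at y = +-20 mm are opaque white. 0.25 kg, heavy foot, rigid; may be held by any side.
- cell3: Optical cell (3 or 4 present, alike): tower 40 x 40 mm on a dark foot 52 x 52 x 12 mm; 74 mm to the top of its black lid, plus a steel rib on it (7 mm wide, 3 high) along x. Origin: centre of the foot's underside, z up. Light passes along its x, through the clear glass faces at x = +-20 mm; the walls at y = +-20 mm are opaque white. 0.25 kg, heavy foot, rigid; may be held by any side.
- pocket0 (a point): Centre of the floor of an open square pocket for a cell's foot: 57 x 57 mm inside, rim 8 mm high, floor 8 mm above the table. Axes as gauge. Any cell may use any pocket; a foot fits in any of four quarter turns.
- pocket1 (a point): Centre of the floor of an open square pocket for a cell's foot: 57 x 57 mm inside, rim 8 mm high, floor 8 mm above the table. Axes as gauge. Any cell may use any pocket; a foot fits in any of four quarter turns.
- pocket2 (a point): Centre of the floor of an open square pocket for a cell's foot: 57 x 57 mm inside, rim 8 mm high, floor 8 mm above the table. Axes as gauge. Any cell may use any pocket; a foot fits in any of four quarter turns.
- pocket3 (a point): Centre of the floor of an open square pocket for a cell's foot: 57 x 57 mm inside, rim 8 mm high, floor 8 mm above the table. Axes as gauge. Any cell may use any pocket; a foot fits in any of four quarter turns.
- screwdriver: Bystander: screwdriver lying on the bench, left of the gauge.
- knob: Bystander: aluminium knob, 36 mm diameter, 34 mm tall, standing on the bench, right of the gauge.
- parts_tray: Bystander: empty open grey tray, 110 x 150 x 30 mm, beyond the gauge.

How it is judged:
On the way, in this order (a step that is already met when the one before it is completed fails the run):
1. the collet lever is swung fully open (value of joint lever below 0.08 rad), for 0.2 s.
2. the bar rests home against the depth stop, with the lever still open (x of bar in the frame of bar_home above -0.004 m and distance between bar and bar_home below 0.008 m and angle between the x axis of bar and the x axis of gauge, either way round below 0.06 rad and value of joint lever below 0.15 rad), for 0.2 s.
3. the lever is closed with the bar home (x of bar in the frame of bar_home above -0.004 m and distance between bar and bar_home below 0.008 m and angle between the x axis of bar and the x axis of gauge, either way round below 0.06 rad and value of joint lever above 0.9 rad), for 0.2 s.
At the end, for the whole second after the job is handed in: Bar at rest in the collet, at most 4 mm short of the stop, centre within 8 mm of home, within 0.06 rad of the axis; lever above 0.9 rad; each cell at rest in a pocket: within 5.5 mm of its centre, 4 mm of its floor, upright within 0.06 rad, x axis within 0.12 rad of the light path (all of step 3 and linear speed of each of bar, cell0, cell1, cell2, cell3 below 0.02 m/s and (horizontal distance between cell0 and pocket0 below 0.0055 m or horizontal distance between cell0 and pocket1 below 0.0055 m or horizontal distance between cell0 and pocket2 below 0.0055 m or horizontal distance between cell0 and pocket3 below 0.0055 m) and z of each of cell0, cell1, cell2, cell3 in the frame of pocket0 below 0.004 m and angle between the x axis of each of cell0, cell1, cell2, cell3 and the y axis of gauge, either way round below 0.12 rad and angle between each of cell0, cell1, cell2, cell3's own z axis and vertical below 0.06 rad and (horizontal distance between cell1 and pocket0 below 0.0055 m or horizontal distance between cell1 and pocket1 below 0.0055 m or horizontal distance between cell1 and pocket2 below 0.0055 m or horizontal distance between cell1 and pocket3 below 0.0055 m) and (horizontal distance between cell2 and pocket0 below 0.0055 m or horizontal distance between cell2 and pocket1 below 0.0055 m or horizontal distance between cell2 and pocket2 below 0.0055 m or horizontal distance between cell2 and pocket3 below 0.0055 m) and (horizontal distance between cell3 and pocket0 below 0.0055 m or horizontal distance between cell3 and pocket1 below 0.0055 m or horizontal distance between cell3 and pocket2 below 0.0055 m or horizontal distance between cell3 and pocket3 below 0.0055 m)); the robot touches nothing.
It fails at once if the screwdriver is moved more than 30 mm (distance of screwdriver from where it was at the start of the episode above 0.03 m).
It fails at once if the knob is moved more than 30 mm (distance of knob from where it was at the start of the episode above 0.03 m).
It fails at once if the parts tray is moved more than 30 mm (distance of parts_tray from where it was at the start of the episode above 0.03 m).
Of cell0, cell1, cell2, cell3 only 3 to 4 are there at a start; the rules pass over those that are not, and their reading is None.
At some moment in a run one of cell0, cell1, cell2, cell3 may be knocked a few centimetres aside while the robot is not near it.
Once in a run the grip may slacken for a moment while it holds something.
It also fails if it takes over 210 s, if anything falls off the work surface, if the arm or the gripper's body presses on something with over 40 N, if the wrist force passes 120 N, or if a joint passes its speed limit or range.

### The arm

A 7-joint arm with a two-finger parallel gripper is mounted at the origin on the work surface. World frame = base frame: x ahead of the robot, y to its left, z up, the work surface at z = 0. Lengths are in m, angles in rad, forces in N, time in s.
With the tool pointing down it reaches from about 0.4 to 0.85 m from the base axis. Payload 4.5 kg.
Tool frame: the origin (TCP) lies at the very end of the fingers, on their centre line; the grasp point (between the pads) lies 19 mm behind it (tcp_to_grasp is the z of the grasp point in the tool frame, in m); z points along the fingers, y is the line along which they close (so a half turn about z gives the same grasp; the last joint's range is limited). The gripper opens to 88 mm and grips with 3 to 60 N. Pads are 18 mm wide; open, the fingers measure 123 mm over their backs; the gripper's body (75 mm by 187 mm) begins 45 mm behind the grasp point.
Start: joints at [1.153, 0.689, -0.195, 1.565, 0.157, 0.902, -0.215], TCP at [0.273, -0.562, 0.239] pointing down, gripper open.
Joint ranges: [-3.01, 3.01], [-0.46, 2.08], [-1.47, 1.51], [0.13, 2.56], [-1, 4.14], [0.04, 2.09], [-2.66, 2.66]. Speed limits (rad/s): [2.57, 2.57, 3.14, 3.14, 3.14, 3.14, 3.14].

### API

Orientations are given as a unit quaternion [x, y, z, w].
In Python, from plant import * gives the robot as it stands. The module is installed in compiled form; this text tells all that it offers.
- The arm moves only by the shell command python3 -m jog 'ROWS' [OPENING] [FORCE]. ROWS is JSON, a list that holds one entry, the list of rows, each a list of 6 numbers: the shift along the tool's x, y, z in m, then the turn, a rotation vector about the tool's x, y, z in rad. In form: [[[dx, dy, dz, ax, ay, az], ...]]. A call has 1 to 12 rows; each row shifts and turns the commanded pose from where the row before left it, along the tool's axes as they then stand; what a row does not reach is not made up. A row lasts 1/8 s, in which the tool goes at most 62.5 mm and 10.7 degrees, less where a joint would pass 70% of its speed; a pose out of reach is approached as far as the arm can. A call with a gripper value outside its range is refused whole. OPENING is the finger opening in m, from 0 to 0.0881, set as the call begins (- or left out, the last holds). The fingers move at their own pace and stop on an object; FORCE is the grip in N (left out, the last holds). Time passes only in rows, so rows that do not move let the fingers close. It gives the time, the measured TCP pose, the force, the opening and the grip force at its end, in the units of the state.
- get_state(): the state, without advancing time (a new reading comes with each control period).
- snapshot(name): name is "scene" or "top"; returns a dict with "frame" (480x640x3 uint8, red, green, blue), "mtx" (3x3 intrinsics, pixels), "D" ([k1, k2, p1, p2, k3] as OpenCV has them; the pictures are not rectified), "xyz" and "orientation" of the camera in the world. Camera axes: x right, y down, z forward; pixel columns grow to the right and rows downward; lengths in m; the calibration is good to about 2 mm. A picture is of the moment at which its call begins. There is no depth.
- finish_job(): hands the job in; it is judged then, once.
The state is a dict: "clock": time; "q": joint angles; "qd": joint speeds; "joint_torque": joint torques, N m; "tool_pos": TCP position; "eef_rot": TCP orientation; "contact_force": force on the tool from outside, world axes, zero at the start; "moment": the same for the moment, N m; "opening": opening from 0.0 (shut) to 1.0 (fully open); "finger_force": force on a finger pad.
Only numpy, scipy, OpenCV 4.12 (cv2) and the standard library are available. Lean on these libraries where they do the work, as an engineer would, in place of code of your own. Each camera call takes 0.05 s, during which the arm holds its last target. There are 200 camera calls.

## Working session

There is one attempt and no reset: what is moved stays moved. The work goes in short steps, Python scripts to look and compute and a shell command to move; the robot and the scene stay as the last step left them, time stands still between calls to the robot, and variables do not carry over. Pictures are saved under pics/ and viewed, at most 14 in all, crops included, and the job is handed in when it is done.

```bash
mkdir -p pics; cat > h.py <<'E'
from plant import *
import numpy as np, cv2
from scipy.spatial.transform import Rotation as R
def snap(n,save=None):
    s=snapshot(n)
    if save: cv2.imwrite(f'pics/{save}.png',cv2.cvtColor(s['frame'],cv2.COLOR_RGB2BGR))
    return s
def cam(s):
    o=np.array(s['orientation'],float)
    Rm=R.from_quat(o).as_matrix() if o.size==4 else o.reshape(3,3)
    return Rm,np.array(s['xyz'],float)
def ray(s,px,z):
    p=cv2.undistortPoints(np.array(px,float).reshape(-1,1,2),np.array(s['mtx']),np.array(s['D'])).reshape(-1,2)
    Rm,t=cam(s); d=np.c_[p,np.ones(len(p))]@Rm.T
    return (t+d*((z-t[2])/d[:,2])[:,None])
def proj(s,P):
    Rm,t=cam(s)
    return cv2.projectPoints((np.array(P,float).reshape(-1,3)-t)@Rm,np.zeros(3),np.zeros(3),np.array(s['mtx']),np.array(s['D']))[0].reshape(-1,2)
E
python3 - <<'E'
from h import *
for n in('scene','top'):
    s=snap(n,n+'0'); print(n,s['mtx'],s['D'],s['xyz'],s['orientation'])
print(get_state())
E
```

```text
scene [[591.84465233   0.         320.48056983]
 [  0.         591.84465233 238.47481083]
 [  0.           0.           1.        ]] [-0.13342656  0.          0.          0.          0.        ] [ 1.31884365 -0.29311952  1.0327973 ] [ 0.7783495   0.52228044 -0.19708965 -0.28731665]
top [[586.92817668   0.         322.41660152]
 [  0.         586.92817668 241.30609689]
 [  0.           0.           1.        ]] [0.04057652 0.         0.         0.         0.        ] [0.32724746 0.01271818 1.45076048] [-0.69909623  0.70918667 -0.06725952  0.06160267]
{'clock': 0.1, 'q': array([ 1.1528155 ,  0.6898706 , -0.19451678,  1.56620209,  0.15727732,
        0.90249262, -0.21509539]), 'qd': array([ 4.84385758e-04, -1.61512883e-03, -1.06282482e-03, -2.77374692e-03,
        8.55476543e-05,  1.43239897e-03, -1.90060739e-04]), 'joint_torque': array([-3.13715318e-03, -5.28501499e+01, -1.27123374e+00, -1.53837061e+01,
       -5.25285385e-02,  2.07399455e-03,  4.90994876e-05]), 'tool_pos': array([ 0.27258262, -0.56182084,  0.23801867]), 'eef_rot': array([ 9.74588079e-01,  2.24003230e-01, -2.26319547e-04, -7.59616169e-04]), 'contact_force': array([ 0.05618428, -0.15987966,  0.35804811]), 'moment': array([-0.01712628, -0.03723738, -0.04120385]), 'finger_force': 0.0, 'opening': 1.0017233005656876}
```

View pics/top0.png

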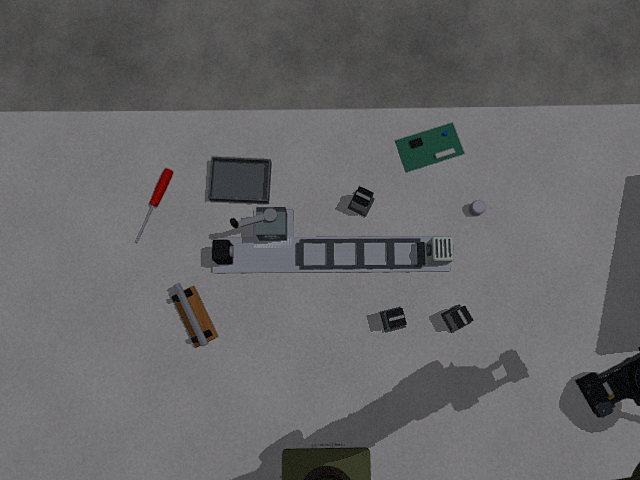

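View pics/scene0.png

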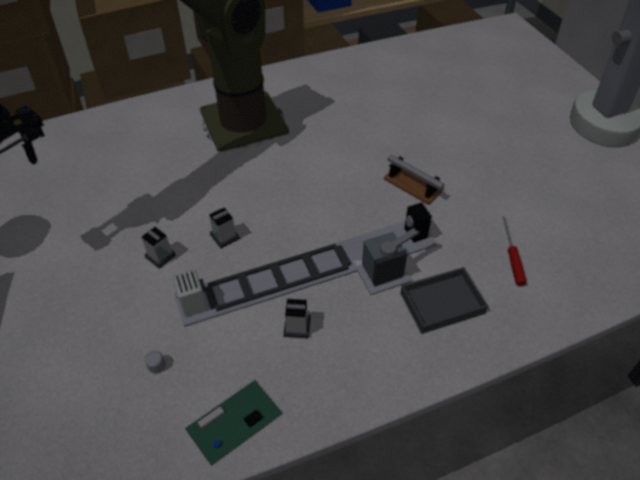

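```bash
python3 - <<'E'
from h import *
s=snap('top'); f=cv2.cvtColor(s['frame'],cv2.COLOR_RGB2BGR)
cv2.imwrite('pics/c1.png',cv2.resize(f[180:290,200:460],None,fx=3,fy=3,interpolation=cv2.INTER_CUBIC))
cv2.imwrite('pics/c2.png',cv2.resize(f[275:355,160:480],None,fx=2.5,fy=2.5,interpolation=cv2.INTER_CUBIC))
g=cv2.cvtColor(f,cv2.COLOR_BGR2GRAY)
roi=g[236:272,290:425]
print(g[254,295:425:3])
_,m=cv2.threshold(cv2.resize(roi,None,fx=4,fy=4,interpolation=cv2.INTER_CUBIC),120,255,0)
cs,_=cv2.findContours(m,cv2.RETR_LIST,2)
for c in cs:
    a=cv2.contourArea(c)/16
    if 200<a<900:
        r=cv2.minAreaRect(c); c0=(np.array(r[0])+.5)/4-.5+[290,236]
        print(a,c0,np.array(r[1])/4,r[2],ray(s,c0,.008)[0].round(4))
E
```

```text
[ 65  44  41 123 114 107 108 112 108 115  73  53  46 127 111 114 111 116
 114 114  62  45  46 103 112 114 112 109 116 114  70  40  51  82 110 113
 115 110  64  71  73  21  26  13]
```

View pics/c1.png

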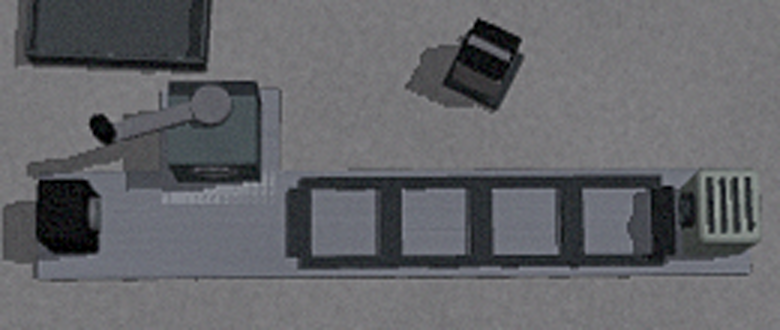

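View pics/c2.png

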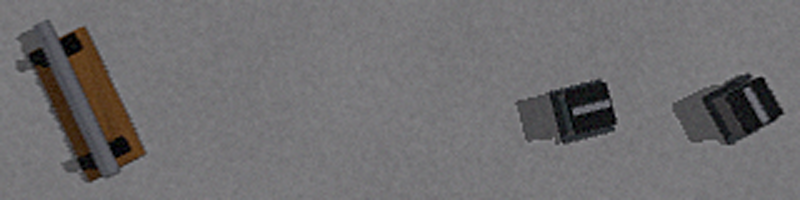

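```bash
python3 - <<'E'
from h import *
s=snap('top'); s2=snap('scene')
f=cv2.cvtColor(s['frame'],cv2.COLOR_RGB2BGR); g=cv2.cvtColor(f,cv2.COLOR_BGR2GRAY)
def blobs(g,x0,y0,x1,y1,lo,hi,amin,amax,z,s=s,tag=''):
    m=cv2.inRange(cv2.resize(g[y0:y1,x0:x1],None,fx=4,fy=4,interpolation=cv2.INTER_CUBIC),lo,hi)
    cs,_=cv2.findContours(m,cv2.RETR_LIST,2)
    for c in cs:
        a=cv2.contourArea(c)/16
        if amin<a<amax:
            r=cv2.minAreaRect(c); b=(cv2.boxPoints(r)+.5)/4-.5+[x0,y0]
            W=ray(s,np.vstack([b.mean(0),b]),z); e=W[2]-W[1]; e2=W[3]-W[2]
            L=e if np.linalg.norm(e)>np.linalg.norm(e2) else e2
            print(tag,round(a),b.mean(0).round(1),'W',W[0].round(4),'size',np.linalg.norm(e).round(4),np.linalg.norm(e2).round(4),'yawlong',np.degrees(np.arctan2(L[1],L[0])).round(1)%180)
blobs(g,290,236,425,272,90,255,200,900,.008,tag='pocket')
for n,(x0,y0,x1,y1) in dict(A=(378,302,412,334),B=(440,302,475,334),C=(346,184,378,218)).items():
    blobs(g,x0,y0,x1,y1,75,255,8,80,.077,tag='rib'+n)
    blobs(g,x0,y0,x1,y1,0,38,60,900,.074,tag='dark'+n)
blobs(g,225,215,232+15,232,0,30,10,200,.139,tag='grip')
hsv=cv2.cvtColor(f,cv2.COLOR_BGR2HSV)
w=(hsv[...,1]>110)&(hsv[...,0]<30)
blobs((w*255).astype(np.uint8),165,280,225,355,128,255,100,3000,.01,tag='wood')
print('bar cols', [list(g[y,165:210]) for y in (300,330)])
# plate corners by eye
for n,p,z in (('hinge',(270,214.5),.1),('gripTop',(234,222),.139),('plateBL',(212,272),.008),('plateBR',(450,271),.008),('blkfrontL',(200+173/3,180+172/3),.088),('blkfrontR',(200+260/3,180+165/3),.088),('blkBackL',(200+168/3,180+84/3),.088),('blkBackR',(200+259/3,180+82/3),.088)):
    print(n,ray(s,p,z)[0].round(4))
f2=cv2.cvtColor(s2['frame'],cv2.COLOR_RGB2BGR)
cv2.imwrite('pics/c3.png',cv2.resize(f2[140:350,140:450],None,fx=2.5,fy=2.5,interpolation=cv2.INTER_CUBIC))
E
```

```text
pocket 441 [314.1 253.8] W [0.5622 0.0202 0.008 ] size 0.0525 0.0549 yawlong 179.1
pocket 442 [374.6 253.5] W [ 0.5608 -0.1305  0.008 ] size 0.055 0.0549 yawlong 89.2
pocket 446 [344.1 253.5] W [ 0.5618 -0.0545  0.008 ] size 0.0525 0.0549 yawlong 178.6
pocket 335 [404.2 253.2] W [ 0.5604 -0.2042  0.008 ] size 0.0518 0.0549 yawlong 177.5
pocket 819 [357.  253.5] W [ 0.5614 -0.0866  0.008 ] size 0.3374 0.0902 yawlong 89.2
ribA 37 [396.  317.6] W [ 0.3982 -0.1686  0.077 ] size 0.0357 0.0068 yawlong 103.1
darkA 245 [395.2 318.2] W [ 0.3968 -0.167   0.074 ] size 0.0428 0.0472 yawlong 12.900000000000006
ribB 41 [462.  316.4] W [ 0.3989 -0.3216  0.077 ] size 0.0077 0.0353 yawlong 27.599999999999994
darkB 310 [456.6 317.2] W [ 0.3974 -0.3097  0.074 ] size 0.0613 0.0501 yawlong 118.4
ribC 9 [349.2 213.5] W [ 0.6477 -0.0655  0.077 ] size 0.0141 0.0076 yawlong 100.8
ribC 34 [362.8 195.5] W [ 0.6918 -0.0995  0.077 ] size 0.0075 0.0359 yawlong 64.0
darkC 257 [361.1 200.7] W [ 0.6798 -0.0953  0.074 ] size 0.0635 0.0474 yawlong 154.1
grip 49 [233.8 222.8] W [0.6151 0.202  0.139 ] size 0.0147 0.0241
[... 1041 characters left out ...]
117), np.uint8(118), np.uint8(120), np.uint8(119), np.uint8(123), np.uint8(119), np.uint8(118), np.uint8(105), np.uint8(74), np.uint8(63), np.uint8(38), np.uint8(43), np.uint8(47), np.uint8(38), np.uint8(39), np.uint8(52), np.uint8(67), np.uint8(78), np.uint8(77), np.uint8(83), np.uint8(89), np.uint8(92), np.uint8(96), np.uint8(82), np.uint8(66), np.uint8(56), np.uint8(57), np.uint8(58), np.uint8(26), np.uint8(14), np.uint8(0), np.uint8(3)]]
hinge [0.6424 0.1226 0.1   ]
gripTop [0.6168 0.2014 0.139 ]
plateBL [0.5201 0.2729 0.008 ]
plateBR [ 0.5144 -0.3155  0.008 ]
blkfrontL [0.5903 0.1526 0.088 ]
blkfrontR [0.595  0.0842 0.088 ]
blkBackL [0.6615 0.1569 0.088 ]
blkBackR [0.6622 0.0847 0.088 ]
```

View pics/c3.png

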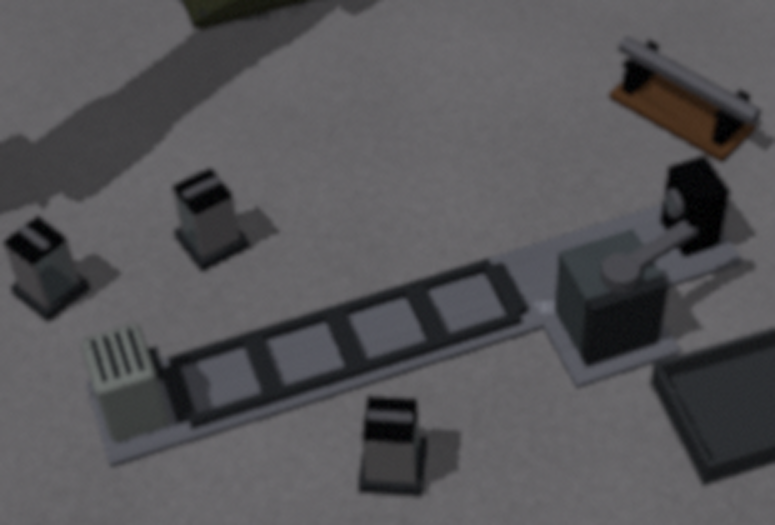

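```bash
cat > to.py <<'E'
# usage: to.py x y z yaw : prints turn az and then shift in tool axes (after the turn)
from h import *; import sys
x,y,z,yaw=map(float,sys.argv[1:5]); s=get_state(); r=R.from_quat(s['eef_rot'])
t=R.from_euler('z',yaw)*R.from_euler('x',np.pi)
rv=(r.inv()*t).as_rotvec(); d=t.inv().apply(np.array([x,y,z])-s['tool_pos'])
print('clock',round(s['clock'],2),'pos',s['tool_pos'].round(4),'turn',rv.round(4),'then shift',d.round(4),'F',s['contact_force'].round(1),'op',round(s['opening']*.0881,4))
E
python3 -m jog '[[[0,0,0,0,0,0.154],[0,0,0,0,0,0.154],[0,0,0,0,0,0.154],[0.02,-0.053,0,0,0,0],[0.02,-0.053,0,0,0,0],[0.02,-0.053,0,0,0,0],[0.02,-0.053,0,0,0,0],[0.02,-0.053,0,0,0,0],[0.02,-0.053,0,0,0,0],[0.02,-0.053,0,0,0,0],[0.02,-0.053,0,0,0,0],[0.02,-0.053,0,0,0,0]]]' 0 20
python3 to.py 0.565 0.205 0.108 -0.0097
python3 - <<'E'
from h import *
s=snap('top')
for p in ((183.6,300),(197.5,330),(178,285),(203.5,345)): print(p,ray(s,p,.05)[0].round(4))
a,b=ray(s,[(183.6,300),(197.5,330)],.05); print(np.degrees(np.arctan2(*(a-b)[1::-1])))
E
```

```text
clock: 1.75
tool_pos: [0.4584, -0.0854, 0.2389]
eef_rot: [1.0, -0.005, 0.0, 0.0]
contact_force: [0.4, 0.2, 0.2]
opening: 0.01
finger_force: 0.0
clock 1.75 pos [ 0.4584 -0.0854  0.2389] turn [ 0.0002 -0.0007 -0.0005] then shift [ 0.1038 -0.2914  0.1309] F [0.4 0.2 0.2] op 0.0009
(183.6, 300) [0.4486 0.331  0.05  ]
(197.5, 330) [0.3776 0.2964 0.05  ]
(178, 285) [0.4845 0.3453 0.05  ]
(203.5, 345) [0.3427 0.2815 0.05  ]
26.014910597142602
```

```bash
python3 -m jog '[[[0.018,-0.058,0,0,0,0],[0.018,-0.058,0,0,0,0],[0.018,-0.058,0,0,0,0],[0.018,-0.058,0,0,0,0],[0.018,-0.058,0,0,0,0],[0,0,0.05,0,0,0],[0,0,0.05,0,0,0],[0,0,0.03,0,0,0],[0,0,0,0,0,0]]]'
python3 - <<'E'
from h import *
s=snap('top'); f=cv2.cvtColor(s['frame'],cv2.COLOR_RGB2BGR)
cv2.imwrite('pics/c4.png',cv2.resize(f[190:290,190:320],None,fx=5,fy=5,interpolation=cv2.INTER_CUBIC))
E
```

```text
clock: 2.92
tool_pos: [0.549, 0.2012, 0.1066]
eef_rot: [1.0, -0.005, -0.002, 0.001]
contact_force: [0.0, -0.7, 0.8]
opening: 0.005
finger_force: 0.0
```

View pics/c4.png

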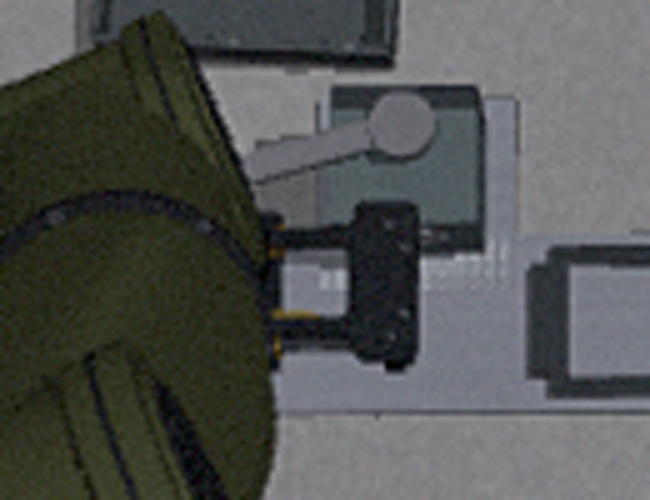

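```bash
python3 -m jog '[[[0.02,0,0,0,0,0],[0.015,0,0,0,0,0],[0.01,0,0,0,0,0],[0.005,0,0,0,0,0],[0.005,0,0,0,0,0],[0.003,0,0,0,0,0]]]'
python3 -m jog '[[[0.003,0,0,0,0,0],[0.003,0,0,0,0,0],[0.003,0,0,0,0,0]]]'
```

```text
clock: 3.72
tool_pos: [0.6071, 0.2027, 0.1088]
eef_rot: [1.0, -0.004, -0.001, -0.001]
contact_force: [-4.9, 2.8, 3.6]
opening: 0.002
finger_force: 2.7
clock: 4.1
tool_pos: [0.6158, 0.2046, 0.1086]
eef_rot: [1.0, -0.004, -0.001, -0.002]
contact_force: [-4.8, 5.0, 2.4]
opening: 0.009
finger_force: 3.1
```

```bash
python3 -m jog '[[[0.003,0,0,0,0,0],[0.003,0,0,0,0,0],[0.003,0,0,0,0,0]]]'
python3 -m jog '[[[0.003,0,0,0,0,0],[0.003,0,0,0,0,0],[0.003,0,0,0,0,0]]]'
```

```text
clock: 4.47
tool_pos: [0.6247, 0.2051, 0.1084]
eef_rot: [1.0, -0.004, -0.002, -0.002]
contact_force: [-3.9, 6.1, 1.0]
opening: 0.006
finger_force: 3.1
clock: 4.85
tool_pos: [0.6339, 0.2049, 0.1083]
eef_rot: [1.0, -0.004, -0.001, -0.002]
contact_force: [-2.8, 6.5, 0.8]
opening: 0.005
finger_force: 2.7
```

```bash
python3 - <<'E'
from h import *
s=snap('top'); f=cv2.cvtColor(s['frame'],cv2.COLOR_RGB2BGR); s2=snap('scene');f2=cv2.cvtColor(s2['frame'],cv2.COLOR_RGB2BGR)
a=cv2.resize(f[190:270,200:300],None,fx=4,fy=4,interpolation=cv2.INTER_CUBIC)
b=cv2.resize(f2[190:270,360:460],None,fx=4,fy=4,interpolation=cv2.INTER_CUBIC)
cv2.imwrite('pics/c5.png',np.hstack([a,b]))
E
```

```text
(no output)
```

View pics/c5.png

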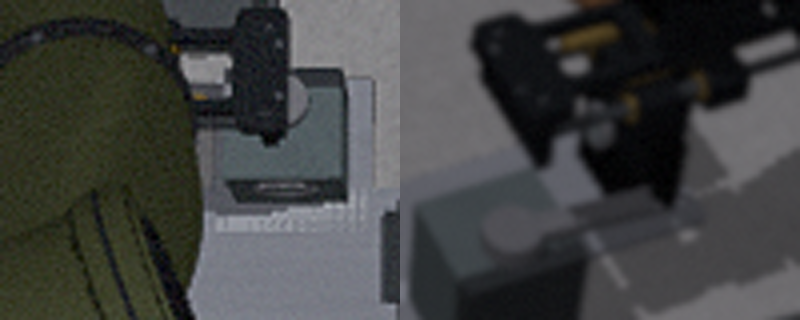

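```bash
python3 -m jog '[[[0.003,0,0,0,0,0],[0.003,0,0,0,0,0],[0.003,0,0,0,0,0]]]'
python3 -m jog '[[[0.003,0,0,0,0,0],[0.003,0,0,0,0,0],[0.003,0,0,0,0,0]]]'
```

```text
clock: 5.32
tool_pos: [0.6431, 0.2038, 0.1083]
eef_rot: [1.0, -0.004, -0.001, -0.001]
contact_force: [-3.1, 3.5, -0.3]
opening: 0.006
finger_force: 2.2
clock: 5.7
tool_pos: [0.6493, 0.2025, 0.1081]
eef_rot: [1.0, -0.004, -0.005, -0.0]
contact_force: [-14.4, 3.5, 8.6]
opening: 0.009
finger_force: 7.6
```

```bash
python3 -m jog '[[[-0.01,0,0,0,0,0],[-0.03,0,0,0,0,0],[-0.03,0,-0.05,0,0,0],[-0.04,-0.02,-0.02,0,0,0],[-0.05,-0.02,0,0,0,-0.156],[-0.05,-0.0,0,0,0,-0.156],[-0.05,0,0,0,0,-0.157],[0,0,0,0,0,0]]]' 0.05 20
python3 to.py 0.3865 0.3002 0.031 0.459
python3 - <<'E'
from h import *
s=snap('scene'); f=cv2.cvtColor(s['frame'],cv2.COLOR_RGB2BGR)
P=[[.643,.1207,.1]]+[[.643+.085*np.cos(np.radians(a)),.1207+.085*np.sin(np.radians(a)),.139] for a in (73.6,90,108)]
print(proj(s,P).round(1))
cv2.imwrite('pics/c6.png',cv2.resize(f[140:300,340:500],None,fx=3.5,fy=3.5,interpolation=cv2.INTER_CUBIC))
E
```

```text
clock: 6.7
tool_pos: [0.3938, 0.2178, 0.1789]
eef_rot: [0.974, 0.228, -0.002, 0.001]
contact_force: [0.8, 0.6, -0.8]
opening: 0.567
finger_force: 0.0
clock 6.7 pos [0.3938 0.2178 0.1789] turn [0.0015 0.0035 0.0012] then shift [ 0.03   -0.0771  0.1479] F [ 0.8  0.6 -0.8] op 0.05
[[386.  246.5]
 [428.8 230.7]
 [424.6 222.1]
 [416.8 214. ]]
```

View pics/c6.png

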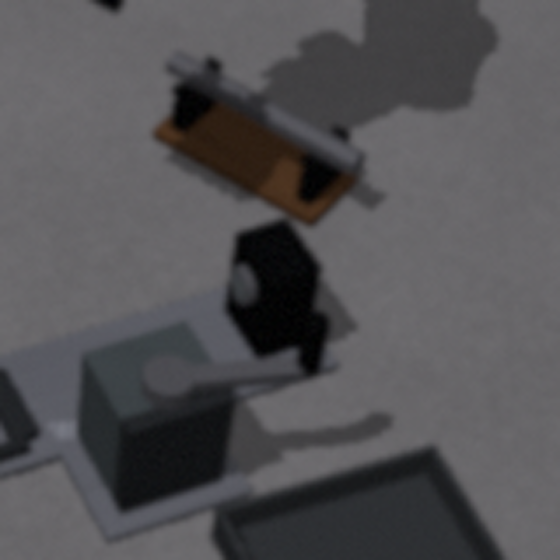

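```bash
python3 -m jog '[[[0.015,-0.039,0,0.001,0.0035,0.001],[0.015,-0.039,0,0,0,0],[0,0,0.05,0,0,0],[0,0,0.05,0,0,0],[0,0,0.03,0,0,0],[0,0,0.018,0,0,0],[0,0,0,0,0,0]]]'
python3 to.py 0.3865 0.3002 0.031 0.459
```

```text
clock: 7.62
tool_pos: [0.3915, 0.3039, 0.0295]
eef_rot: [0.974, 0.226, 0.002, -0.0]
contact_force: [0.3, 1.1, 0.7]
opening: 0.566
finger_force: 0.0
clock 7.62 pos [0.3915 0.3039 0.0295] turn [ 0.0002 -0.0045 -0.0029] then shift [-0.0061  0.0011 -0.0015] F [0.3 1.1 0.7] op 0.0498
```

```bash
python3 -m jog '[[[0,0,0,0,0,0],[0,0,0,0,0,0],[0,0,0,0,0,0],[0,0,0,0,0,0],[0,0,0,0,0,0],[0,0,0,0,0,0]]]' 0 45
python3 -m jog '[[[0,0,-0.03,0,0,0],[0,0,-0.03,0,0,0],[0,0,0,0,0,0]]]'
python3 to.py 0.44 0.1210 0.041 -0.0097
```

```text
clock: 8.38
tool_pos: [0.3905, 0.3031, 0.0313]
eef_rot: [0.974, 0.226, 0.002, -0.0]
contact_force: [2.1, -3.2, 6.5]
opening: 0.172
finger_force: 45.0
clock: 8.75
tool_pos: [0.39, 0.3049, 0.0921]
eef_rot: [0.974, 0.227, 0.003, -0.002]
contact_force: [0.1, -0.0, -3.6]
opening: 0.168
finger_force: 45.0
clock 8.75 pos [0.39   0.3049 0.0921] turn [-0.004  -0.0059  0.468 ] then shift [0.0518 0.1834 0.0511] F [ 0.1 -0.  -3.6] op 0.0148
```

```bash
python3 -m jog '[[[0,0,0,-0.002,-0.003,0.156],[0,0,0,-0.002,-0.003,0.156],[0,0.0,0,0,0,0.156],[0.01,0.05,0,0,0,0],[0.01,0.05,0,0,0,0],[0.01,0.05,0,0,0,0],[0.02,0.033,0.02,0,0,0],[0,0,0.02,0,0,0],[0,0,0.01,0,0,0],[0,0,0,0,0,0],[0,0,0,0,0,0]]]'
python3 to.py 0.44 0.1210 0.0413 -0.0097
python3 - <<'E'
from h import *
for n,(x0,y0,x1,y1) in dict(top=(220,200,320,300),scene=(340,140,440,240)).items():
    s=snap(n); f=cv2.cvtColor(s['frame'],cv2.COLOR_RGB2BGR)
    M=proj(s,[[.598,.1202,.06],[.588,.1203,.06],[.544,.1207,.06],[.494,.121,.06]]); print(n,M.round(1))
    if n=='top': a=cv2.resize(f[y0:y1,x0:x1],None,fx=4,fy=4,interpolation=cv2.INTER_CUBIC)
    else: a=np.hstack([a,cv2.resize(f[190:290,340:440],None,fx=4,fy=4,interpolation=cv2.INTER_CUBIC)])
cv2.imwrite('pics/c7.png',a)
E
```

```text
clock: 10.12
tool_pos: [0.4374, 0.1209, 0.0415]
eef_rot: [1.0, -0.004, -0.001, 0.001]
contact_force: [0.9, 1.1, -2.3]
opening: 0.165
finger_force: 45.0
clock 10.12 pos [0.4374 0.1209 0.0415] turn [0.0029 0.0017 0.0009] then shift [ 0.0026 -0.0001  0.0002] F [ 0.9  1.1 -2.3] op 0.0145
top [[272.3 236.2]
 [272.3 240.3]
 [272.1 258.3]
 [272.  279.1]]
scene [[375.1 243.7]
 [373.2 240.5]
 [364.8 226.4]
 [355.6 211.2]]
```

View pics/c7.png

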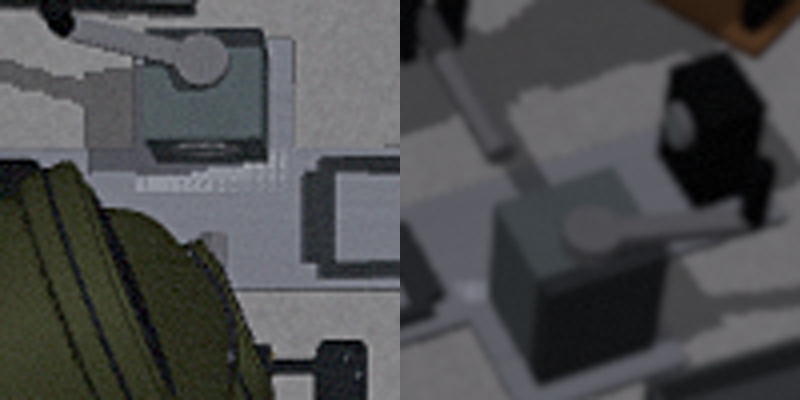

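```bash
python3 - <<'E'
from h import *
s=snap('top'); g=cv2.cvtColor(s['frame'],cv2.COLOR_RGB2GRAY)
for y in (236,238,239,240,257,259,261,262,264): print(y,'255:',g[y,252:292].tolist())
print('col',g[250:268,273].tolist())
s=snap('scene'); f=cv2.cvtColor(s['frame'],cv2.COLOR_RGB2BGR)
cv2.imwrite('pics/c8.png',cv2.resize(f[190:260,335:405],None,fx=8,fy=8,interpolation=cv2.INTER_NEAREST))
E
```

```text
236 255: [88, 72, 86, 83, 66, 37, 36, 33, 34, 38, 34, 43, 65, 101, 85, 74, 78, 82, 93, 93, 80, 74, 86, 104, 60, 49, 51, 36, 33, 36, 37, 39, 34, 38, 52, 110, 130, 120, 120, 120]
238 255: [80, 81, 84, 78, 81, 82, 38, 37, 37, 44, 32, 42, 39, 35, 49, 55, 63, 59, 69, 73, 79, 70, 65, 66, 52, 49, 44, 34, 28, 36, 46, 36, 38, 36, 45, 122, 149, 116, 134, 130]
239 255: [76, 83, 78, 83, 87, 85, 65, 26, 29, 41, 31, 32, 33, 33, 41, 30, 35, 45, 47, 45, 42, 44, 27, 33, 35, 30, 41, 41, 40, 37, 29, 30, 33, 31, 45, 131, 154, 115, 144, 139]
240 255: [79, 82, 88, 82, 83, 84, 87, 41, 49, 46, 47, 48, 44, 50, 43, 47, 49, 47, 41, 46, 38, 40, 51, 40, 38, 47, 59, 47, 51, 88, 84, 72, 90, 80, 65, 136, 147, 121, 148, 130]
257 255: [40, 40, 43, 41, 47, 44, 37, 35, 31, 40, 103, 124, 122, 118, 118, 121, 120, 121, 117, 122, 116, 115, 119, 120, 118, 113, 122, 123, 119, 119, 123, 119, 120, 119, 124, 119, 120, 120, 120, 118]
259 255: [42, 51, 44, 46, 46, 44, 47, 41, 38, 37, 30, 57, 129, 125, 128, 121, 124, 94, 76, 83, 86, 96, 93, 94, 86, 123, 118, 120, 120, 118, 117, 120, 116, 117, 120, 119, 119, 118, 119, 121]
261 255: [48, 45, 44, 45, 46, 35, 41, 41, 39, 32, 38, 24, 26, 45, 2, 26, 27, 38, 42, 34, 84, 101, 101, 95, 92, 123, 117, 124, 116, 120, 120, 117, 122, 122, 119, 118, 120, 119, 116, 118]
262 255: [35, 33, 47, 46, 39, 42, 41, 48, 39, 39, 40, 43, 36, 32, 33, 45, 34, 36, 42, 39, 64, 96, 104, 99, 103, 126, 124, 121, 118, 121, 117, 117, 121, 121, 118, 119, 121, 122, 116, 119]
264 255: [52, 38, 50, 40, 45, 45, 40, 39, 44, 46, 30, 42, 43, 33, 39, 33, 41, 41, 44, 50, 26, 43, 101, 106, 99, 122, 120, 121, 116, 120, 120, 120, 117, 120, 119, 118, 122, 116, 120, 113]
col [120, 120, 119, 121, 121, 119, 121, 115, 91, 96, 94, 101, 96, 71, 43, 35, 28, 42]
```

View pics/c8.png

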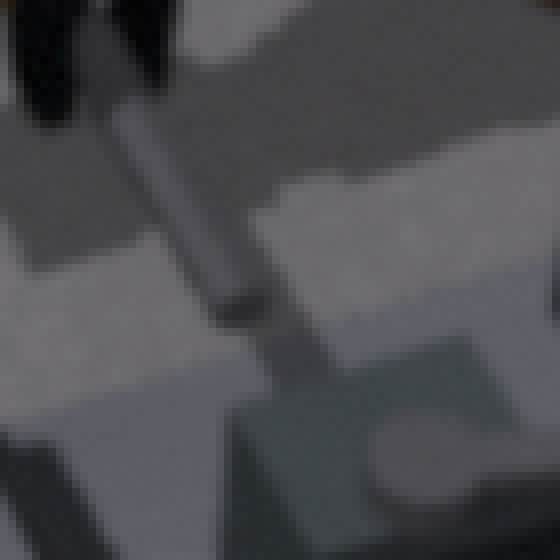

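```bash
python3 - <<'E'
from h import *
s=snap('top')
def G(x,y,z,o=(.5632,.1205),a=-.0097): c,n=np.cos(a),np.sin(a); return [o[0]+c*x-n*y,o[1]+n*x+c*y,z]
for n,p in dict(FL88=G(.035,.035,.088),FR88=G(.035,-.035,.088),FL8=G(.035,.035,.008),FR8=G(.035,-.035,.008),BR88=G(.102,-.035,.088),BL88=G(.102,.035,.088),mouth=G(.035,0,.06),hinge=G(.08,0,.1),p0=G(0,-.1,.008),p1=G(0,-.175,.008),p2=G(0,-.25,.008),pl=G(-.045,.152,.008),pr=G(-.045,-.438,.008)).items(): print(n,proj(s,p)[0].round(1))
g=cv2.cvtColor(s['frame'],cv2.COLOR_RGB2GRAY)
for y in (212,216,222,228,232): print(y,'L',g[y,250:262].tolist(),'R',g[y,280:296].tolist())
for x in (262,280,284): print(x,g[200:250,x].tolist())
E
```

```text
FL88 [256.6 233.9]
FR88 [286.2 233.8]
FL8 [259.9 240.1]
FR8 [288. 240.]
BR88 [286.4 206.3]
BL88 [257.  206.3]
mouth [272.3 236.1]
hinge [271.2 214.2]
p0 [314.  253.7]
p1 [344.1 253.6]
p2 [374.2 253.5]
pl [212.  272.2]
pr [450.6 271.2]
212 L [84, 100, 95, 104, 106, 103, 110, 104, 105, 99, 108, 109] R [87, 90, 96, 94, 89, 59, 46, 133, 126, 122, 121, 122, 122, 92, 136, 136]
216 L [129, 136, 131, 75, 81, 79, 64, 61, 58, 64, 55, 47] R [87, 90, 89, 86, 86, 66, 35, 103, 126, 123, 123, 123, 122, 91, 136, 129]
222 L [86, 90, 90, 74, 89, 83, 85, 90, 89, 86, 85, 85] R [89, 89, 85, 88, 87, 68, 47, 111, 128, 120, 120, 123, 121, 111, 136, 135]
228 L [86, 93, 89, 80, 89, 87, 91, 89, 91, 86, 89, 87] R [86, 91, 87, 84, 90, 69, 46, 106, 128, 121, 121, 123, 118, 112, 132, 130]
232 L [93, 90, 93, 82, 82, 88, 84, 90, 90, 88, 93, 85] R [85, 85, 88, 90, 92, 64, 46, 107, 126, 122, 122, 121, 121, 111, 136, 130]
262 [71, 17, 31, 55, 102, 133, 131, 57, 38, 59, 109, 110, 106, 104, 110, 99, 41, 52, 54, 59, 89, 89, 91, 88, 89, 85, 85, 90, 86, 85, 85, 85, 88, 87, 71, 27, 34, 41, 43, 37, 47, 96, 71, 98, 152, 140, 133, 138, 121, 118]
280 [134, 135, 131, 129, 126, 133, 134, 36, 48, 46, 55, 55, 87, 80, 82, 87, 87, 85, 91, 88, 86, 84, 89, 89, 89, 88, 84, 85, 86, 90, 90, 89, 85, 83, 76, 32, 31, 39, 42, 31, 53, 103, 143, 138, 140, 125, 128, 128, 120, 119]
284 [131, 129, 132, 132, 128, 129, 127, 35, 43, 45, 56, 53, 89, 89, 91, 89, 86, 87, 95, 89, 92, 83, 87, 89, 87, 92, 89, 90, 90, 90, 91, 93, 92, 92, 58, 32, 37, 37, 40, 30, 84, 162, 131, 130, 137, 126, 118, 131, 121, 122]
```

```bash
python3 -m jog '[[[0,-0.003,0,0,0.005,0.001],[0.02,0,0,0,0,0],[0.015,0,0,0,0,0],[0.01,0,0,0,0,0],[0,0,0,0,0,0]]]'
python3 to.py 0.485 0.1235 0.0415 -0.0097
python3 - <<'E'
from h import *
s=snap('top'); g=cv2.cvtColor(s['frame'],cv2.COLOR_RGB2GRAY)
for y in (234,236,238,240,241,242,243,244,246,248): print(y,g[y,260:290].tolist())
s=snap('scene'); f=cv2.cvtColor(s['frame'],cv2.COLOR_RGB2BGR)
cv2.imwrite('pics/c9.png',cv2.resize(f[190:260,335:405],None,fx=8,fy=8,interpolation=cv2.INTER_CUBIC))
E
```

```text
clock: 11.0
tool_pos: [0.4831, 0.1227, 0.0414]
eef_rot: [1.0, -0.006, 0.002, 0.001]
contact_force: [-0.1, 0.4, -2.4]
opening: 0.169
finger_force: 45.0
clock 11.0 pos [0.4831 0.1227 0.0414] turn [ 0.0029 -0.004  -0.0018] then shift [ 0.0019 -0.0008 -0.0001] F [-0.1  0.4 -2.4] op 0.0149
234 [74, 74, 68, 76, 70, 80, 68, 68, 70, 68, 70, 65, 70, 65, 69, 70, 68, 71, 69, 71, 72, 72, 57, 55, 63, 45, 51, 109, 123, 122]
236 [33, 38, 39, 42, 55, 105, 89, 76, 79, 78, 100, 92, 84, 79, 87, 105, 57, 47, 52, 42, 36, 42, 41, 39, 40, 38, 57, 107, 129, 121]
238 [43, 34, 38, 42, 44, 22, 13, 33, 23, 38, 36, 75, 78, 71, 70, 69, 54, 45, 43, 40, 31, 37, 41, 35, 36, 40, 44, 120, 148, 119]
240 [35, 37, 37, 24, 30, 32, 11, 30, 38, 45, 44, 37, 52, 106, 108, 108, 41, 44, 57, 45, 56, 85, 86, 69, 88, 82, 66, 133, 143, 118]
241 [38, 42, 47, 29, 39, 40, 24, 28, 49, 46, 47, 50, 36, 73, 105, 103, 85, 105, 95, 95, 105, 164, 156, 140, 159, 160, 130, 154, 149, 119]
242 [44, 31, 42, 33, 36, 40, 40, 26, 51, 46, 43, 48, 43, 37, 84, 105, 127, 151, 137, 148, 146, 141, 140, 128, 129, 140, 130, 126, 143, 118]
243 [40, 37, 38, 44, 47, 44, 40, 24, 39, 50, 52, 47, 58, 48, 54, 98, 147, 141, 132, 139, 137, 142, 139, 129, 131, 141, 129, 136, 141, 116]
244 [43, 36, 44, 39, 38, 40, 38, 28, 10, 43, 53, 51, 54, 23, 33, 95, 149, 140, 148, 137, 139, 137, 139, 127, 142, 140, 117, 143, 140, 120]
246 [42, 45, 45, 44, 37, 36, 44, 44, 39, 31, 49, 43, 54, 54, 38, 40, 135, 133, 122, 129, 127, 129, 127, 124, 118, 129, 123, 118, 129, 118]
248 [42, 42, 47, 42, 42, 45, 41, 39, 43, 30, 32, 60, 59, 53, 58, 43, 53, 120, 124, 122, 118, 117, 124, 123, 124, 119, 119, 120, 123, 122]
```

View pics/c9.png

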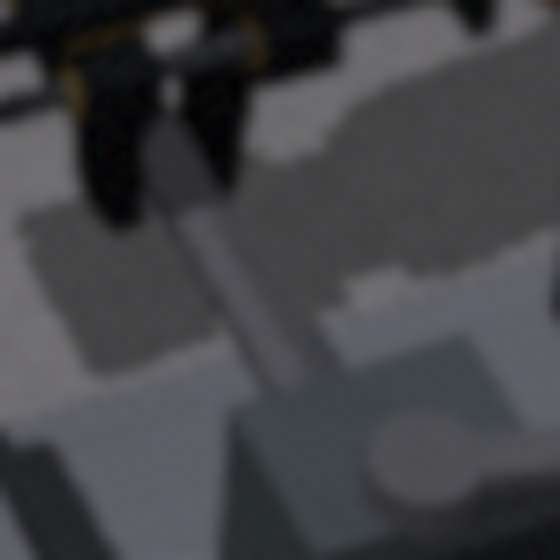

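```bash
python3 -m jog '[[[0,-0.0025,0,0,0,0],[0.006,0,0,0,0,0],[0.004,0,0,0,0,0],[0.003,0,0,0,0,0]]]'; python3 -m jog '[[[0.003,0,0,0,0,0],[0.003,0,0,0,0,0],[0.002,0,0,0,0,0]]]'
python3 to.py 0.485 0.1235 0.0415 -0.0097
```

```text
clock: 11.6
tool_pos: [0.4961, 0.1249, 0.0414]
eef_rot: [1.0, -0.006, 0.002, 0.002]
contact_force: [-0.3, 0.7, -3.0]
opening: 0.171
finger_force: 45.0
clock: 11.98
tool_pos: [0.5038, 0.1249, 0.0415]
eef_rot: [1.0, -0.006, 0.002, 0.002]
contact_force: [0.4, 0.8, -1.5]
opening: 0.179
finger_force: 4.4
clock 11.97 pos [0.5038 0.1249 0.0415] turn [ 0.0032 -0.0033 -0.0015] then shift [-0.0188  0.0016 -0.    ] F [ 0.4  0.8 -1.5] op 0.0158
```

```bash
python3 -m jog '[[[0,0,0,0,0,0],[0,0,0,0,0,0],[0,0,0,0,0,0],[0,0,0,0,0,0]]]' 0 45
python3 - <<'E'
from h import *
s=snap('scene'); f=cv2.cvtColor(s['frame'],cv2.COLOR_RGB2BGR)
cv2.imwrite('pics/c10.png',cv2.resize(f[180:260,325:405],None,fx=7,fy=7,interpolation=cv2.INTER_CUBIC))
E
```

```text
clock: 12.48
tool_pos: [0.5036, 0.1249, 0.0415]
eef_rot: [1.0, -0.006, 0.002, 0.002]
contact_force: [0.7, 0.3, -2.7]
opening: 0.172
finger_force: 45.0
```

View pics/c10.png

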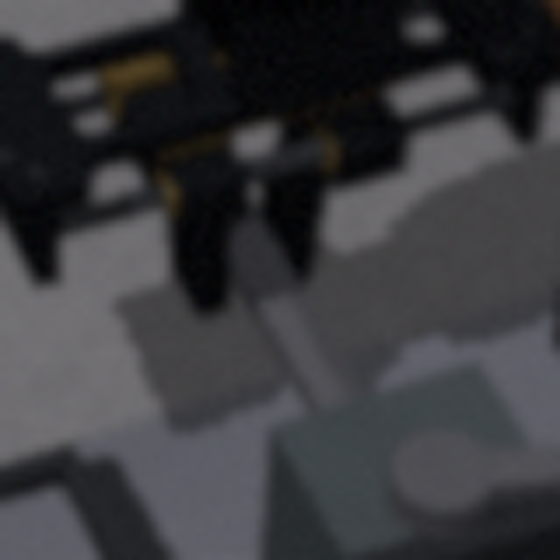

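```bash
python3 -m jog '[[[0.004,0,0,0,0,0],[0.004,0,0,0,0,0],[0.004,0,0,0,0,0]]]'; python3 -m jog '[[[0.004,0,0,0,0,0],[0.004,0,0,0,0,0],[0.004,0,0,0,0,0]]]'
```

```text
clock: 12.9
tool_pos: [0.516, 0.1247, 0.0415]
eef_rot: [1.0, -0.006, 0.002, 0.002]
contact_force: [-0.5, 0.8, -2.2]
opening: 0.173
finger_force: 45.0
clock: 13.28
tool_pos: [0.5279, 0.1246, 0.0415]
eef_rot: [1.0, -0.006, 0.002, 0.002]
contact_force: [0.1, -0.5, -2.5]
opening: 0.164
finger_force: 45.0
```

```bash
python3 -m jog '[[[0.004,0,0,0,0,0],[0.004,0,0,0,0,0],[0.003,0,0,0,0,0]]]'; python3 -m jog '[[[0.003,0,0,0,0,0],[0.003,0,0,0,0,0],[0.002,0,0,0,0,0]]]';python3 -m jog '[[[0.002,0,0,0,0,0],[0.002,0,0,0,0,0]]]'
```

```text
clock: 13.65
tool_pos: [0.5389, 0.1245, 0.0416]
eef_rot: [1.0, -0.006, 0.002, 0.002]
contact_force: [-0.3, 0.7, -2.1]
opening: 0.17
finger_force: 45.0
clock: 14.02
tool_pos: [0.5452, 0.1242, 0.0413]
eef_rot: [1.0, -0.005, -0.0, 0.002]
contact_force: [-4.0, -0.2, -1.9]
opening: 0.168
finger_force: 45.0
clock: 14.28
tool_pos: [0.5451, 0.124, 0.0406]
eef_rot: [1.0, -0.005, -0.004, 0.003]
contact_force: [-11.2, 1.4, -0.9]
opening: 0.173
finger_force: 45.0
```

```bash
python3 -m jog '[[[0,0,0,0,0,0],[-0.003,0,0,0,0,0],[0,0,0,0,0,0]]]'; python3 -m jog '[[[0,0,0,0,0,0],[0,0,0,0,0,0],[0,0,0,0,0,0]]]' 0.04; python3 -m jog '[[[0,0,-0.03,0,0,0],[0,0,-0.05,0,0,0],[0,0,-0.05,0,0,0],[0,0,0,0,0,0]]]'
python3 - <<'E'
from h import *
s=snap('top','t2'); g=cv2.cvtColor(s['frame'],cv2.COLOR_RGB2GRAY)
for y in (238,246,260,272,274,276,278,280): print(y,g[y,256:290].tolist())
E
python3 to.py 0.69 0.225 0.2 -0.0097
```

```text
clock: 14.65
tool_pos: [0.5452, 0.1242, 0.0412]
eef_rot: [1.0, -0.005, -0.001, 0.002]
contact_force: [-5.8, 0.5, -0.7]
opening: 0.168
finger_force: 45.0
clock: 15.02
tool_pos: [0.549, 0.1245, 0.042]
eef_rot: [1.0, -0.006, 0.003, 0.001]
contact_force: [0.3, 0.2, 0.8]
opening: 0.452
finger_force: 0.0
clock: 15.52
tool_pos: [0.5504, 0.1255, 0.1756]
eef_rot: [1.0, -0.006, 0.006, 0.0]
contact_force: [0.5, 0.2, -0.8]
opening: 0.455
finger_force: 0.0
238 [28, 29, 29, 30, 28, 18, 32, 17, 30, 20, 24, 31, 32, 29, 32, 27, 31, 29, 25, 29, 26, 27, 14, 36, 43, 42, 40, 39, 33, 25, 17, 33, 121, 127]
246 [45, 34, 41, 41, 43, 46, 36, 38, 47, 45, 43, 46, 45, 51, 47, 44, 39, 46, 44, 47, 43, 39, 40, 47, 41, 41, 40, 36, 29, 22, 24, 25, 75, 131]
260 [46, 42, 46, 38, 47, 47, 43, 37, 45, 49, 44, 51, 46, 52, 51, 50, 53, 53, 48, 51, 52, 47, 41, 47, 44, 41, 41, 40, 51, 38, 39, 44, 46, 32]
272 [48, 47, 44, 38, 49, 39, 45, 45, 50, 50, 52, 52, 53, 55, 56, 45, 55, 44, 39, 52, 45, 38, 46, 43, 39, 37, 42, 43, 48, 44, 43, 47, 45, 43]
274 [46, 43, 41, 49, 54, 47, 43, 48, 51, 52, 51, 55, 46, 51, 50, 44, 44, 50, 44, 38, 46, 43, 44, 38, 47, 44, 39, 51, 43, 41, 35, 38, 40, 43]
276 [45, 48, 45, 38, 50, 44, 49, 50, 52, 56, 46, 49, 54, 50, 54, 49, 45, 45, 43, 47, 37, 44, 45, 44, 38, 44, 51, 39, 39, 39, 44, 39, 44, 42]
278 [40, 39, 45, 48, 59, 46, 57, 52, 49, 49, 53, 59, 51, 48, 55, 45, 50, 50, 47, 48, 42, 49, 39, 45, 41, 38, 39, 37, 45, 45, 43, 41, 38, 38]
280 [39, 49, 42, 48, 42, 43, 46, 50, 54, 52, 49, 44, 46, 44, 41, 50, 50, 47, 38, 38, 39, 39, 36, 39, 42, 42, 40, 43, 45, 45, 43, 42, 37, 47]
clock 15.57 pos [0.5488 0.1251 0.1735] turn [ 0.0019 -0.008  -0.0018] then shift [ 0.1403 -0.1013 -0.0265] F [-0.4  0.8 -0.3] op 0.0401
```

```bash
python3 -m jog '[[[0,0,-0.02,0,-0.007,0],[0.052,-0.024,0,0,0,0],[0.052,-0.024,0,0,0,0],[0.052,-0.024,0,0,0,0],[0,0,0.05,0,0,0],[0,0,0.035,0,0,0],[0,0,0,0,0,0],[0,0,0,0,0,0]]]' 0 20
python3 to.py 0.7 0.197 0.108 -0.0097
```

```text
clock: 16.58
tool_pos: [0.7042, 0.1949, 0.1064]
eef_rot: [1.0, -0.006, -0.001, 0.001]
contact_force: [0.4, -0.9, -0.7]
opening: 0.003
finger_force: 0.0
clock 16.57 pos [0.7042 0.1949 0.1064] turn [ 0.003   0.0026 -0.0016] then shift [-0.0042 -0.002  -0.0016] F [ 0.4 -0.9 -0.7] op 0.0003
```

```bash
python3 -m jog '[[[-0.01,0,0,0,0,0],[-0.01,0,0,0,0,0],[-0.01,0,0,0,0,0],[-0.01,0,0,0,0,0],[-0.01,0,0,0,0,0]]]'; python3 -m jog '[[[-0.006,0,0,0,0,0],[-0.006,0,0,0,0,0],[-0.006,0,0,0,0,0],[-0.006,0,0,0,0,0]]]'; python3 -m jog '[[[-0.004,0,0,0,0,0],[-0.004,0,0,0,0,0],[-0.004,0,0,0,0,0]]]'
```

```text
clock: 17.2
tool_pos: [0.6557, 0.198, 0.1079]
eef_rot: [1.0, -0.005, 0.002, -0.001]
contact_force: [4.5, 3.6, -0.3]
opening: 0.002
finger_force: 2.4
clock: 17.7
tool_pos: [0.6305, 0.1944, 0.1069]
eef_rot: [1.0, -0.006, -0.001, 0.002]
contact_force: [5.9, -1.4, 2.9]
opening: 0.006
finger_force: 2.6
clock: 18.08
tool_pos: [0.6181, 0.1939, 0.106]
eef_rot: [1.0, -0.006, -0.001, 0.003]
contact_force: [6.2, -2.4, 1.2]
opening: 0.005
finger_force: 3.2
```

```bash
python3 -m jog '[[[-0.004,0,0,0,0,0],[-0.004,0,0,0,0,0],[-0.003,0,0,0,0,0]]]'; python3 -m jog '[[[-0.003,0.001,0,0,0,0],[-0.003,0.001,0,0,0,0]]]'; python3 -m jog '[[[-0.003,0.002,0,0,0,0],[-0.003,0.002,0,0,0,0]]]'
```

```text
clock: 18.45
tool_pos: [0.6098, 0.1896, 0.1061]
eef_rot: [1.0, -0.008, 0.001, 0.005]
contact_force: [11.3, -8.6, -2.8]
opening: 0.002
finger_force: 6.0
clock: 18.7
tool_pos: [0.6052, 0.1866, 0.1061]
eef_rot: [1.0, -0.008, 0.002, 0.006]
contact_force: [13.8, -10.2, -4.5]
opening: -0.001
finger_force: 7.3
clock: 18.95
tool_pos: [0.6034, 0.1852, 0.1065]
eef_rot: [1.0, -0.008, 0.007, 0.003]
contact_force: [25.1, -3.0, -16.4]
opening: 0.007
finger_force: 12.7
```

```bash
python3 -m jog '[[[0.02,0,0,0,0,0],[0.04,0,0,0,0,0],[0,0,-0.05,0,0,0],[0,0,-0.06,0,0,0],[-0.05,0.05,0,0,0,0],[-0.03,0.055,0,0,0,0],[0,0.06,0,0,0,0],[0,0.06,0,0,0,0],[0,0.06,0,0,0,0],[0,0,0,0,0,0]]]' 0.07
python3 - <<'E'
from h import *
s=snap('scene'); f=cv2.cvtColor(s['frame'],cv2.COLOR_RGB2BGR)
P=[[.643+.085*np.cos(np.radians(a)),.1245+.085*np.sin(np.radians(a)),.139] for a in (73.6,110,120,131)]
print(proj(s,P).round(1), proj(s,[[.4932,.1245,.06],[.598,.1245,.06]]))
a=cv2.resize(f[170:290,330:450],None,fx=3.3,fy=3.3,interpolation=cv2.INTER_CUBIC)
s=snap('top'); f=cv2.cvtColor(s['frame'],cv2.COLOR_RGB2BGR)
print(proj(s,P).round(1), proj(s,[[.4932,.1245,.06],[.598,.1245,.06]]))
cv2.imwrite('pics/c11.png',np.hstack([a,cv2.resize(f[180:300,200:320],None,fx=3.3,fy=3.3,interpolation=cv2.INTER_CUBIC)]))
g=cv2.cvtColor(s['frame'],cv2.COLOR_RGB2GRAY)
for y in (246,260,272,274,276,278,280,282): print(y,g[y,260:285].tolist())
E
```

```text
clock: 20.2
tool_pos: [0.5737, -0.0959, 0.2159]
eef_rot: [1.0, -0.011, -0.005, 0.004]
contact_force: [0.1, 0.3, -0.3]
opening: 0.795
finger_force: 0.0
[[430.5 230.2]
 [417.3 212.7]
 [411.7 209.2]
 [404.7 206.2]] [[356.8305294  210.53784274]
 [376.93475339 243.15920589]]
[[232.3 200.7]
 [232.7 223.3]
 [235.4 229. ]
 [239.5 234.6]] [[270.48599105 279.47879543]
 [270.54277112 236.22366063]]
246 [84, 91, 86, 82, 87, 87, 87, 82, 65, 66, 65, 68, 59, 71, 64, 82, 87, 85, 84, 84, 85, 91, 87, 78, 86]
260 [83, 85, 89, 81, 86, 84, 85, 84, 63, 69, 71, 66, 60, 56, 63, 84, 81, 85, 82, 81, 83, 87, 79, 82, 86]
272 [68, 73, 75, 76, 68, 68, 74, 71, 66, 67, 70, 60, 60, 66, 66, 64, 63, 65, 64, 67, 54, 66, 60, 65, 63]
274 [92, 87, 94, 87, 84, 93, 98, 92, 69, 66, 65, 59, 61, 61, 90, 101, 100, 95, 99, 143, 143, 140, 137, 139, 142]
276 [90, 86, 86, 91, 92, 105, 141, 121, 57, 64, 67, 58, 58, 76, 111, 141, 138, 127, 129, 129, 133, 135, 133, 139, 138]
278 [92, 89, 85, 85, 89, 146, 141, 118, 62, 66, 63, 56, 75, 106, 107, 141, 132, 129, 133, 133, 138, 135, 132, 135, 129]
280 [88, 89, 95, 89, 84, 139, 136, 132, 78, 78, 79, 60, 81, 89, 100, 135, 130, 134, 136, 134, 135, 135, 134, 129, 133]
282 [84, 86, 89, 90, 91, 142, 139, 137, 133, 129, 131, 137, 134, 137, 138, 137, 128, 131, 134, 137, 130, 131, 132, 127, 141]
```

View pics/c11.png

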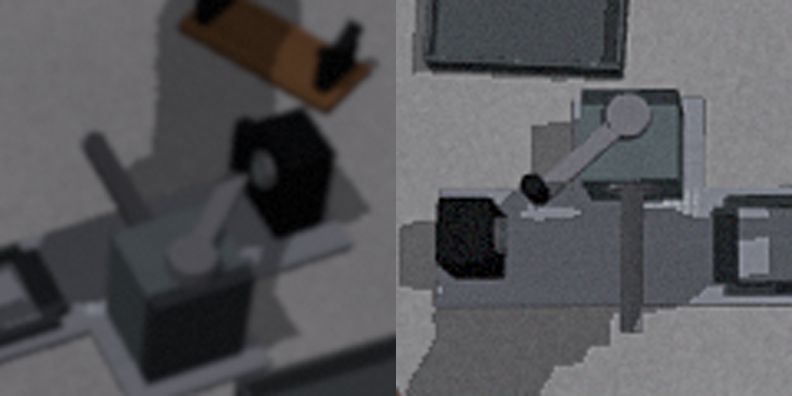

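```bash
cat > cells.py <<'E'
from h import *
s=snap('top'); g=cv2.cvtColor(s['frame'],cv2.COLOR_RGB2GRAY)
big=cv2.resize(g,None,fx=4,fy=4,interpolation=cv2.INTER_CUBIC)
cs,_=cv2.findContours(cv2.inRange(big,75,255),cv2.RETR_LIST,2)
for c in cs:
    a=cv2.contourArea(c)/16
    if 20<a<60:
        r=cv2.minAreaRect(c); b=(cv2.boxPoints(r)+.5)/4-.5; W=ray(s,np.vstack([b.mean(0),b]),.077)
        e,e2=W[2]-W[1],W[3]-W[2]; l=sorted([np.linalg.norm(e),np.linalg.norm(e2)]); L=e if np.linalg.norm(e)>np.linalg.norm(e2) else e2
        if .03<l[1]<.044 and .004<l[0]<.012 and W[0,0]<.8:
            print('rib',W[0,:2].round(4),'len',np.round(l,4),'yaw',(np.arctan2(L[1],L[0])%np.pi).round(3))
print('q',get_state()['q'].round(2))
E
python3 -m jog '[[[0,0,0,0,0,-0.18],[0,0,0,0,0,-0.18],[0,0,0,0,0,-0.18],[0,0,0,0,0,-0.18],[0,0,0,0,0,-0.18],[0,0,0,0,0,-0.18],[0,0,0,0,0,-0.18],[0,0,0,0,0,-0.18],[0,0,0,0,0,-0.18],[0,0,0,0,0,-0.18],[0,0,0,0,0,0]]]'
python3 cells.py; python3 to.py 0.398 -0.168 0.036 1.80
```

```text
clock: 21.68
tool_pos: [0.5768, -0.086, 0.2167]
eef_rot: [0.625, 0.78, -0.003, -0.002]
contact_force: [-0.7, 0.6, 0.4]
opening: 0.794
finger_force: 0.0
q [ 0.4   0.71 -0.59  1.7   0.49  0.88 -0.17]
clock 21.73 pos [ 0.577  -0.0864  0.2168] turn [-0.0059  0.0007 -0.0114] then shift [-0.0388 -0.1929  0.1808] F [ 0.4  0.3 -1. ] op 0.0697
```

```bash
sed -i 's/^cs,_=.*/cs=[c for t in (45,60,75) for c in cv2.findContours(cv2.inRange(big,t,255),cv2.RETR_LIST,2)[0]]/' cells.py; python3 cells.py
python3 - <<'E'
from h import *
s=snap('top'); print(proj(s,[[.398,-.168,.077],[.577,-.086,.25]])); g=cv2.cvtColor(s['frame'],cv2.COLOR_RGB2GRAY); print(g[306:332:2,380:412:2])
E
```

```text
rib [ 0.2995 -0.3059] len [0.0065 0.0353] yaw 2.938
rib [ 0.3921 -0.1384] len [0.0109 0.0439] yaw 0.146
rib [ 0.3913 -0.1455] len [0.0099 0.0422] yaw 0.105
rib [ 0.6813 -0.1194] len [0.0108 0.0432] yaw 0.378
q [ 0.4   0.71 -0.58  1.7   0.49  0.88 -0.17]
[[395.79422655 317.65135036]
 [364.02708171 227.46222837]]
[[133 136 147 130 140 141 144 143 136 142 114 141 138 134 140 121]
 [138 138 137 138 143 141  78  58  52  34  23  70 140 138 130 141]
 [140 143  74  56  49  31  30  29  25  22  29   7 145 140 131 140]
 [ 27  15  54  23  27  24  34  31  16  28  29  15 150 134 133 132]
 [ 25  32  79  32  25  28  25  31  18  17  30  40 102 138 140 135]
 [ 81  35  55  48  37  22  33  42  83 133 134 129  81 141 136 134]
 [ 98  37  49  67  53 134 130 129 125 131  69  42   2 140 136 141]
 [ 95  13  31  63   0 135  79  45  18  17  24  26  28 147 137 138]
 [ 95  65  32  62  30  16  16  30  33  33  33  37  28  67 141 141]
 [ 95  98  39  52  65  33  28  26  32  23  21  27  31  83 138 138]
 [ 89  99  29  44  64  30  31  35  36  31  61  66  52 143 140 132]
 [ 91  98  11  31  75  23  43  61  52  57  64  82 150 134 135 145]
 [ 93  91  60  59  49  51  63  89 150 151 140 135 138 139 138 139]]
```

```bash
sed -i 's/(45,60,75)/(50,75,95,110)/' cells.py; python3 cells.py
python3 - <<'E'
from h import *
s=snap('top'); g=cv2.cvtColor(s['frame'],cv2.COLOR_RGB2GRAY); print(proj(s,[[.399,-.322,.077]])); print(g[302:332:2,442:476:2])
E
```

```text
rib [0.5805 0.01  ] len [0.0058 0.0405] yaw 1.538
rib [0.6959 0.3975] len [0.01   0.0363] yaw 2.748
rib [ 0.3982 -0.1686] len [0.0067 0.0354] yaw 1.799
rib [ 0.3982 -0.1685] len [0.0061 0.0348] yaw 1.792
q [ 0.4   0.71 -0.58  1.7   0.49  0.88 -0.17]
[[462.12601731 316.36809118]]
[[34 37 36 34 35 39 39 50 51 54 57 60 50 53 51 57 56]
 [29 40 35 21 37 43 30 37 55 47 49 53 48 54 59 62 57]
 [41 45 47 48 44 24 50 41 41 40 56 52 56 61 55 58 60]
 [37 32 43 50 45 53 29 49 50 47 43 39 46 41 40 43 39]
 [29 27 34 40 46 48 51 22 50 49 53 45 53 47 49 45 51]
 [33 36 41 32 43 58 53 57 13 57 48 51 46 56 47 53 48]
 [30 35 36 40 42 43 60 54 59 25 55 58 64 53 61 49 51]
 [31 38 39 38 35 35 49 60 61 45 38 53 52 51 55 56 60]
 [31 35 32 44 26 36 51 52 58 59 27 59 54 53 54 59 52]
 [16 30 36 53 35 44 30 50 63 54 60 29 64 56 58 57 58]
 [11  7 39 35 64 29 32 34 59 62 62 33 56 65 51 60 54]
 [10 23  1 30 29 52 34 29 53 62 53 55 35 64 64 54 66]
 [15 27  6 37 42 55 28 34 39 57 65 64 22 66 63 55 63]
 [ 0 19 23  9 33 40 49 38 32 60 59 65 58 46 67 68 54]
 [ 4  8 32 29 22 39 61 27 38 49 64 58 65 22 64 66 62]]
```

```bash
python3 -m jog '[[[-0.01,-0.048,0,-0.006,0,-0.007],[-0.01,-0.048,0,0,0,0],[-0.01,-0.048,0,0,0,0],[-0.01,-0.048,0,0,0,0],[0,0,0.05,0,0,0],[0,0,0.03,0,0,0],[0,0,0,0,0,0]]]' 0.075
python3 to.py 0.398 -0.1676 0.036 1.795
```

```text
clock: 22.8
tool_pos: [0.3986, -0.1697, 0.1362]
eef_rot: [0.623, 0.782, -0.001, -0.0]
contact_force: [0.3, 0.6, 0.7]
opening: 0.85
finger_force: 0.0
clock 22.8 pos [ 0.3986 -0.1697  0.1362] turn [-0.0018  0.0011  0.0008] then shift [ 2.200e-03 -1.000e-04  1.002e-01] F [0.3 0.6 0.7] op 0.0749
```

```bash
python3 -m jog '[[[0.002,0,0.04,0,0,0],[0,0,0.04,0,0,0],[0,0,0.02,0,0,0],[0,0,0,0,0,0]]]'
python3 -m jog '[[[0,0,0,0,0,0],[0,0,0,0,0,0],[0,0,0,0,0,0],[0,0,0,0,0,0],[0,0,0,0,0,0]]]' 0 30
python3 -m jog '[[[0,0,-0.03,0,0,0],[0,0,-0.05,0,0,0],[0,0,0,0,0,0]]]'
python3 to.py 0.562 0.021 0.044 1.561
```

```text
clock: 23.3
tool_pos: [0.4022, -0.1696, 0.0449]
eef_rot: [0.623, 0.783, -0.001, 0.003]
contact_force: [0.5, -0.2, 0.3]
opening: 0.85
finger_force: 0.0
clock: 23.92
tool_pos: [0.4008, -0.17, 0.0451]
eef_rot: [0.624, 0.782, -0.001, 0.002]
contact_force: [-0.9, -0.2, 5.3]
opening: 0.451
finger_force: 30.0
clock: 24.3
tool_pos: [0.4025, -0.1694, 0.1215]
eef_rot: [0.624, 0.781, 0.001, 0.004]
contact_force: [1.1, 0.5, -2.9]
opening: 0.45
finger_force: 30.0
clock 24.3 pos [ 0.4025 -0.1694  0.1215] turn [0.0072 0.0033 0.2322] then shift [0.192  0.1577 0.0775] F [ 1.1  0.5 -2.9] op 0.0396
```

```bash
python3 -m jog '[[[0,0,0,0.005,0.003,0.116],[0,0,0,0,0,0.116],[0.0475,0.0394,0,0,0,0],[0.0475,0.0394,0,0,0,0],[0.0475,0.0394,0,0,0,0],[0.0475,0.0394,0,0,0,0],[0,0,0.025,0,0,0],[0,0,0,0,0,0],[0,0,0,0,0,0]]]'
python3 to.py 0.562 0.0185 0.053 1.561
```

```text
clock: 25.42
tool_pos: [0.5592, 0.0182, 0.0931]
eef_rot: [0.71, 0.704, -0.003, -0.001]
contact_force: [-0.8, -0.1, -2.5]
opening: 0.452
finger_force: 30.0
clock 25.43 pos [0.5592 0.0182 0.0931] turn [-0.0049  0.0029  0.0011] then shift [0.0004 0.0028 0.0401] F [-0.8 -0.1 -2.5] op 0.0398
```

```bash
python3 -m jog '[[[0,0.003,0.01,-0.004,0.002,0],[0,0,0.01,0,0,0],[0,0,0.006,0,0,0],[0,0,0,0,0,0]]]'; python3 -m jog '[[[0,0,0.004,0,0,0],[0,0,0.004,0,0,0],[0,0,0,0,0,0]]]'; python3 -m jog '[[[0,0,0.004,0,0,0],[0,0,0.002,0,0,0],[0,0,0,0,0,0]]]'
python3 to.py 0.562 0.0185 0.053 1.561
```

```text
clock: 25.92
tool_pos: [0.5626, 0.0193, 0.0672]
eef_rot: [0.71, 0.704, 0.0, -0.0]
contact_force: [-0.1, -0.2, -2.5]
opening: 0.455
finger_force: 30.0
clock: 26.3
tool_pos: [0.5629, 0.0194, 0.0595]
eef_rot: [0.71, 0.704, 0.0, -0.0]
contact_force: [0.2, 0.8, -2.1]
opening: 0.451
finger_force: 30.0
clock: 26.68
tool_pos: [0.563, 0.0195, 0.0536]
eef_rot: [0.71, 0.704, 0.001, -0.0]
contact_force: [-0.1, -0.5, -1.6]
opening: 0.451
finger_force: 30.0
clock 26.68 pos [0.563  0.0195 0.0536] turn [ 0.0005 -0.001   0.002 ] then shift [-0.001  -0.001   0.0006] F [-0.1 -0.5 -1.6] op 0.0397
```

```bash
python3 -m jog '[[[0,0,0.001,0,0,0],[0,0,0.001,0,0,0],[0,0,0,0,0,0]]]'; python3 -m jog '[[[0,0,0,0,0,0],[0,0,0,0,0,0],[0,0,0,0,0,0]]]' 0.075; python3 -m jog '[[[0,0,-0.03,0,0,0],[0,0,-0.05,0,0,0],[0,0,-0.05,0,0,0],[0,0,0,0,0,0]]]'
python3 cells.py; python3 to.py 0.399 -0.3206 0.036 0.48
```

```text
clock: 27.05
tool_pos: [0.5631, 0.0197, 0.0532]
eef_rot: [0.71, 0.704, 0.001, 0.0]
contact_force: [-3.0, -0.5, 9.4]
opening: 0.446
finger_force: 30.0
clock: 27.42
tool_pos: [0.5632, 0.0194, 0.0517]
eef_rot: [0.71, 0.704, 0.001, -0.0]
contact_force: [-0.2, 0.6, -0.2]
opening: 0.77
finger_force: 0.0
clock: 27.92
tool_pos: [0.5654, 0.0201, 0.1853]
eef_rot: [0.71, 0.704, 0.004, 0.002]
contact_force: [0.6, 0.2, -0.4]
opening: 0.853
finger_force: 0.0
rib [ 0.5607 -0.2809] len [0.0041 0.0416] yaw 3.127
rib [ 0.5611 -0.2709] len [0.0043 0.0434] yaw 3.135
rib [ 0.5616 -0.301 ] len [0.0062 0.0439] yaw 0.042
q [ 0.25  0.74 -0.63  1.8   0.59  0.79 -0.69]
clock 27.98 pos [0.5639 0.0194 0.1831] turn [ 0.0031 -0.0035  1.0824] then shift [-0.3033  0.2254  0.1471] F [ 0.5 -1.  -0.7] op 0.0751
```

```bash
python3 -m jog '[[[0.06,-0.02,0,0,0,0],[0.06,-0.02,0,0,0,0],[0.06,-0.02,0,0,0,0],[0.04,0,0,0,0,0],[0,0,0,0,0,0]]]'
python3 cells.py; python3 - <<'E'
from h import *
s=snap('top'); f=cv2.cvtColor(s['frame'],cv2.COLOR_RGB2BGR); print(proj(s,[[.692,-.0995,.077],[.399,-.322,.077]]).round(1))
cv2.imwrite('pics/c12.png',cv2.resize(f[170:350,250:490],None,fx=3.2,fy=3.2,interpolation=cv2.INTER_CUBIC))
E
```

```text
clock: 28.6
tool_pos: [0.5037, 0.2417, 0.1808]
eef_rot: [0.708, 0.707, 0.001, -0.001]
contact_force: [0.0, 0.1, -0.7]
opening: 0.852
finger_force: 0.0
rib [0.5642 0.0218] len [0.009  0.0374] yaw 1.557
rib [ 0.5607 -0.2809] len [0.0046 0.0427] yaw 3.14
rib [ 0.5611 -0.2709] len [0.0043 0.0434] yaw 3.125
rib [0.6301 0.3217] len [0.0102 0.0366] yaw 1.11
rib [ 0.674  -0.0791] len [0.0091 0.0367] yaw 1.08
rib [ 0.3989 -0.3218] len [0.0086 0.0362] yaw 0.462
rib [0.5639 0.0218] len [0.0072 0.0362] yaw 1.557
rib [ 0.5607 -0.2806] len [0.0053 0.044 ] yaw 3.139
rib [ 0.5616 -0.3009] len [0.0062 0.0439] yaw 0.042
rib [0.6324 0.1225] len [0.0081 0.0321] yaw 1.949
rib [ 0.674  -0.0791] len [0.0078 0.0356] yaw 1.071
rib [0.7097 0.1481] len [0.0091 0.0312] yaw 0.003
rib [ 0.399  -0.3217] len [0.0075 0.0353] yaw 0.459
rib [0.5639 0.0218] len [0.006 0.035] yaw 1.557
rib [ 0.6739 -0.079 ] len [0.0067 0.0345] yaw 1.08
rib [ 0.3989 -0.3214] len [0.0066 0.0347] yaw 0.479
rib [ 0.6738 -0.0791] len [0.0057 0.0338] yaw 1.096
q [-0.18  0.74 -0.59  1.82  0.57  0.77 -1.08]
[[362.8 195.4]
 [462.1 316.4]]
```

```bash
python3 to.py 0.674 -0.0785 0.13 1.08
```

```text
clock 28.7 pos [0.5048 0.2364 0.1804] turn [-0.001   0.0019  0.483 ] then shift [-0.198   0.2977  0.0504] F [ 0.2 -0.4  1. ] op 0.0749
```

```bash
python3 -m jog '[[[0,0,0,0,0,0.161],[0,0,0,0,0.002,0.161],[0,0,0,0,0,0.161],[-0.033,0.0496,0,0,0,0],[-0.033,0.0496,0,0,0,0],[-0.033,0.0496,0,0,0,0],[-0.033,0.0496,0,0,0,0],[-0.033,0.0496,0,0,0,0],[-0.033,0.0496,0,0,0,0],[0,0,0.03,0,0,0],[0,0,0.02,0,0,0],[0,0,0,0,0,0]]]'
python3 to.py 0.674 -0.0785 0.042 1.08
```

```text
clock: 30.2
tool_pos: [0.6722, -0.0772, 0.1289]
eef_rot: [0.858, 0.514, -0.001, -0.002]
contact_force: [0.6, 0.2, -0.3]
opening: 0.848
finger_force: 0.0
clock 30.2 pos [ 0.6722 -0.0772  0.1289] turn [-0.005  -0.0007  0.0006] then shift [-0.0003  0.0021  0.0869] F [ 0.6  0.2 -0.3] op 0.0747
```

```bash
python3 -m jog '[[[0,0.002,0.03,-0.004,0,0],[0,0,0.03,0,0,0],[0,0,0.017,0,0,0],[0,0,0.01,0,0,0],[0,0,0,0,0,0]]]'
python3 to.py 0.674 -0.0785 0.042 1.08
python3 -m jog '[[[0,0,0,0,0,0],[0,0,0,0,0,0],[0,0,0,0,0,0],[0,0,0,0,0,0],[0,0,0,0,0,0]]]' 0 30
python3 to.py 0.674 -0.0785 0.042 1.08
```

```text
clock: 30.82
tool_pos: [0.6767, -0.0776, 0.0443]
eef_rot: [0.858, 0.514, 0.002, 0.001]
contact_force: [0.2, 0.9, 0.1]
opening: 0.851
finger_force: 0.0
clock 30.82 pos [ 0.6767 -0.0776  0.0443] turn [ 0.0037 -0.0032  0.0002] then shift [-0.002  -0.002   0.0023] F [0.2 0.9 0.1] op 0.0749
clock: 31.45
tool_pos: [0.6765, -0.0777, 0.0445]
eef_rot: [0.858, 0.514, 0.002, 0.001]
contact_force: [-1.0, 0.4, 2.5]
opening: 0.45
finger_force: 30.0
clock 31.45 pos [ 0.6765 -0.0777  0.0445] turn [ 0.0036 -0.0033 -0.    ] then shift [-0.0019 -0.0019  0.0025] F [-1.   0.4  2.5] op 0.0396
```

```bash
python3 -m jog '[[[0,0,-0.03,0,0,0],[0,0,-0.05,0,0,0],[0,0,0,0,0,0]]]'
python3 to.py 0.562 -0.052 0.08 1.561
```

```text
clock: 31.82
tool_pos: [0.6792, -0.0777, 0.128]
eef_rot: [0.858, 0.514, 0.006, 0.003]
contact_force: [0.4, -1.4, -1.8]
opening: 0.448
finger_force: 30.0
clock 31.82 pos [ 0.6792 -0.0777  0.128 ] turn [ 0.0122 -0.0046 -0.4816] then shift [ 0.0246 -0.1175  0.048 ] F [ 0.4 -1.4 -1.8] op 0.0395
```

```bash
python3 -m jog '[[[0,0,0,0.006,-0.003,-0.161],[0,0,0,0.003,0,-0.161],[0,0,0,0,0,-0.16],[0.008,-0.039,0,0,0,0],[0.008,-0.039,0,0,0,0],[0.008,-0.039,0,0,0,0],[0,0,0.025,0,0,0],[0,0,0.015,0,0,0],[0,0,0,0,0,0],[0,0,0,0,0,0]]]'
python3 to.py 0.562 -0.052 0.0525 1.561
```

```text
clock: 33.08
tool_pos: [0.5599, -0.0528, 0.0848]
eef_rot: [0.71, 0.704, -0.001, -0.002]
contact_force: [-0.2, 0.0, -2.7]
opening: 0.447
finger_force: 30.0
clock 33.08 pos [ 0.5599 -0.0528  0.0848] turn [-0.0042 -0.0018  0.0006] then shift [0.0008 0.0021 0.0323] F [-0.2  0.  -2.7] op 0.0394
```

```bash
python3 -m jog '[[[0,0.002,0.01,-0.004,-0.002,0],[0,0,0.01,0,0,0],[0,0,0.004,0,0,0],[0,0,0,0,0,0]]]'; python3 -m jog '[[[0,0,0.004,0,0,0],[0,0,0.003,0,0,0],[0,0,0,0,0,0]]]'; python3 -m jog '[[[0,0,0.002,0,0,0],[0,0,0.001,0,0,0],[0,0,0,0,0,0]]]'
python3 to.py 0.562 -0.052 0.0525 1.561
```

```text
clock: 33.58
tool_pos: [0.561, -0.0529, 0.0604]
eef_rot: [0.71, 0.704, -0.001, -0.0]
contact_force: [0.3, -1.1, -3.2]
opening: 0.448
finger_force: 30.0
clock: 33.95
tool_pos: [0.5611, -0.0529, 0.0536]
eef_rot: [0.71, 0.704, -0.001, -0.0]
contact_force: [0.6, 0.7, -2.1]
opening: 0.45
finger_force: 30.0
clock: 34.33
tool_pos: [0.5614, -0.053, 0.0525]
eef_rot: [0.71, 0.704, -0.0, 0.001]
contact_force: [-3.6, -1.1, 11.6]
opening: 0.455
finger_force: 30.0
clock 34.33 pos [ 0.5614 -0.053   0.0525] turn [0.0004 0.0016 0.0008] then shift [ 0.0011  0.0006 -0.    ] F [-3.6 -1.1 11.6] op 0.04
```

Seated on the floor. Release and go for cell B.

```bash
python3 -m jog '[[[0,0,0,0,0,0],[0,0,0,0,0,0],[0,0,0,0,0,0]]]' 0.075; python3 -m jog '[[[0,0,-0.03,0,0,0],[0,0,-0.05,0,0,0],[0,0,-0.03,0,0,0],[0,0,0,0,0,0]]]'
python3 cells.py | grep 'rib \[ *0.[34]'; python3 to.py 0.399 -0.3212 0.13 0.47
```

```text
clock: 34.7
tool_pos: [0.5613, -0.0529, 0.0507]
eef_rot: [0.71, 0.704, -0.0, -0.0]
contact_force: [-0.8, -0.0, -0.2]
opening: 0.771
finger_force: 0.0
clock: 35.2
tool_pos: [0.5629, -0.0527, 0.1628]
eef_rot: [0.71, 0.704, 0.001, 0.001]
contact_force: [-0.1, 0.1, -0.2]
opening: 0.851
finger_force: 0.0
rib [0.3451 0.2184] len [0.0099 0.0327] yaw 1.791
clock 35.25 pos [ 0.5617 -0.053   0.1612] turn [1.1000e-03 3.0000e-04 1.0915e+00] then shift [-0.2665  0.1654  0.0312] F [-0.1  0.5 -0.7] op 0.075
```

```bash
python3 -m jog '[[[0,0,0,0,0,0.182],[0,0,0,0,0,0.182],[0,0,0,0,0,0.182],[0,0,0,0,0,0.182],[0,0,0,0,0,0.182],[0,0,0,0,0,0.181],[-0.0444,0.0276,0,0,0,0],[-0.0444,0.0276,0,0,0,0],[-0.0444,0.0276,0,0,0,0],[-0.0444,0.0276,0,0,0,0],[-0.0444,0.0276,0,0,0,0],[-0.0444,0.0276,0,0,0,0]]]'
python3 -m jog '[[[0,0,0.02,0,0,0],[0,0,0,0,0,0]]]'
python3 to.py 0.399 -0.3212 0.042 0.47
```

```text
clock: 36.75
tool_pos: [0.3972, -0.3222, 0.1596]
eef_rot: [0.972, 0.233, -0.001, -0.001]
contact_force: [-0.0, 0.4, 1.0]
opening: 0.849
finger_force: 0.0
clock: 37.0
tool_pos: [0.3971, -0.3208, 0.139]
eef_rot: [0.973, 0.233, -0.002, -0.002]
contact_force: [0.3, -0.0, -0.3]
opening: 0.846
finger_force: 0.0
clock 37.0 pos [ 0.3971 -0.3208  0.139 ] turn [-0.0043  0.0036 -0.0001] then shift [0.0015 0.0012 0.097 ] F [ 0.3 -0.  -0.3] op 0.0745
```

```bash
python3 -m jog '[[[0.001,0.001,0.04,-0.003,0.003,0],[0,0,0.03,0,0,0],[0,0,0.017,0,0,0],[0,0,0.01,0,0,0],[0,0,0,0,0,0]]]'
python3 -m jog '[[[0,0,0,0,0,0],[0,0,0,0,0,0],[0,0,0,0,0,0],[0,0,0,0,0,0],[0,0,0,0,0,0]]]' 0 30
python3 to.py 0.399 -0.3212 0.042 0.47
python3 -m jog '[[[0,0,-0.03,0,0,0],[0,0,-0.05,0,0,0],[0,0,0,0,0,0]]]'
python3 to.py 0.562 -0.129 0.08 1.561
```

```text
clock: 37.62
tool_pos: [0.4008, -0.3211, 0.0437]
eef_rot: [0.972, 0.234, 0.001, 0.001]
contact_force: [-0.1, -0.1, 0.5]
opening: 0.846
finger_force: 0.0
clock: 38.25
tool_pos: [0.4005, -0.3218, 0.0444]
eef_rot: [0.972, 0.233, 0.001, 0.001]
contact_force: [-0.5, 1.3, 4.2]
opening: 0.449
finger_force: 30.0
clock 38.25 pos [ 0.4005 -0.3218  0.0444] turn [ 0.0033 -0.0021  0.0008] then shift [-0.001  -0.0012  0.0024] F [-0.5  1.3  4.2] op 0.0396
clock: 38.62
tool_pos: [0.4019, -0.3229, 0.1266]
eef_rot: [0.972, 0.233, 0.004, 0.003]
contact_force: [-0.4, -0.6, -2.9]
opening: 0.449
finger_force: 30.0
clock 38.62 pos [ 0.4019 -0.3229  0.1266] turn [ 1.0400e-02 -4.0000e-04 -1.0909e+00] then shift [0.1955 0.1582 0.0466] F [-0.4 -0.6 -2.9] op 0.0395
```

```bash
python3 -m jog '[[[0,0,0,0.005,0,-0.182],[0,0,0,0,0,-0.182],[0,0,0,0,0,-0.182],[0,0,0,0,0,-0.182],[0,0,0,0,0,-0.182],[0,0,0,0,0,-0.181],[0.0393,0.0316,0,0,0,0],[0.0393,0.0316,0,0,0,0],[0.0393,0.0316,0,0,0,0],[0.0393,0.0316,0,0,0,0],[0.0393,0.0316,0,0,0,0],[0,0,0,0,0,0]]]'
python3 -m jog '[[[0,0,0.025,0,0,0],[0,0,0.015,0,0,0],[0,0,0,0,0,0]]]'
python3 to.py 0.562 -0.128 0.0525 1.561
```

```text
clock: 40.12
tool_pos: [0.5624, -0.1207, 0.1236]
eef_rot: [0.708, 0.706, 0.004, -0.002]
contact_force: [-1.0, 0.2, -1.4]
opening: 0.45
finger_force: 30.0
clock: 40.5
tool_pos: [0.5582, -0.1272, 0.0828]
eef_rot: [0.71, 0.704, -0.0, -0.002]
contact_force: [0.7, 0.3, -2.7]
opening: 0.451
finger_force: 30.0
clock 40.5 pos [ 0.5582 -0.1272  0.0828] turn [-0.0036 -0.0022  0.0003] then shift [-0.0008  0.0038  0.0303] F [ 0.7  0.3 -2.7] op 0.0397
```

```bash
python3 -m jog '[[[-0.001,0.004,0.01,-0.003,-0.002,0],[0,0,0.009,0,0,0],[0,0,0.003,0,0,0],[0,0,0,0,0,0]]]'; python3 -m jog '[[[0,0,0.004,0,0,0],[0,0,0.003,0,0,0],[0,0,0,0,0,0]]]'; python3 -m jog '[[[0,0,0.002,0,0,0],[0,0,0.001,0,0,0],[0,0,0,0,0,0]]]'
python3 to.py 0.562 -0.128 0.0525 1.561
```

```text
clock: 41.0
tool_pos: [0.5639, -0.1275, 0.0625]
eef_rot: [0.71, 0.704, 0.001, 0.001]
contact_force: [-0.3, 0.3, -2.1]
opening: 0.45
finger_force: 30.0
clock: 41.38
tool_pos: [0.5636, -0.1273, 0.0587]
eef_rot: [0.71, 0.704, 0.001, 0.002]
contact_force: [-8.8, 0.2, 23.6]
opening: 0.447
finger_force: 30.0
clock: 41.75
tool_pos: [0.5619, -0.1273, 0.0568]
eef_rot: [0.71, 0.704, -0.001, 0.001]
contact_force: [-14.3, -0.0, 37.5]
opening: 0.459
finger_force: 29.8
clock 41.75 pos [ 0.5619 -0.1273  0.0568] turn [0.0013 0.0028 0.0016] then shift [-0.0007  0.0001  0.0043] F [-14.3  -0.   37.5] op 0.0404
```

```bash
python3 -m jog '[[[0,0,-0.004,0,0,0],[0,0,-0.006,0,0,0],[0,-0.003,0,0,0,0],[0,0,0,0,0,0]]]'; python3 to.py 0.5605 -0.128 0.0525 1.561; python3 -m jog '[[[0,0,0.004,0,0,0],[0,0,0.002,0,0,0],[0,0,0,0,0,0]]]';  python3 to.py 0.5605 -0.128 0.0525 1.561
```

```text
clock: 42.25
tool_pos: [0.5606, -0.1276, 0.0622]
eef_rot: [0.71, 0.704, 0.001, 0.001]
contact_force: [-0.1, -0.4, -2.0]
opening: 0.455
finger_force: 29.4
clock 42.25 pos [ 0.5606 -0.1276  0.0622] turn [ 0.0026 -0.0004  0.0008] then shift [-0.0004 -0.0001  0.0097] F [-0.1 -0.4 -2. ] op 0.0401
clock: 42.62
tool_pos: [0.5609, -0.1275, 0.0562]
eef_rot: [0.71, 0.704, 0.001, 0.001]
contact_force: [0.2, 0.9, -1.3]
opening: 0.455
finger_force: 29.4
clock 42.62 pos [ 0.5609 -0.1275  0.0562] turn [ 0.0029 -0.0005  0.001 ] then shift [-0.0005 -0.0004  0.0037] F [ 0.2  0.9 -1.3] op 0.0401
```

```bash
python3 -m jog '[[[0,0,0.002,0,0,0],[0,0,0.002,0,0,0],[0,0,0,0,0,0]]]'; python3 -m jog '[[[0,0,0.002,0,0,0],[0,0,0,0,0,0]]]'
```

```text
clock: 43.0
tool_pos: [0.5611, -0.1275, 0.0526]
eef_rot: [0.71, 0.704, 0.001, 0.001]
contact_force: [0.2, 0.2, -2.9]
opening: 0.456
finger_force: 29.4
clock: 43.25
tool_pos: [0.5622, -0.1275, 0.0516]
eef_rot: [0.71, 0.704, 0.002, 0.002]
contact_force: [0.0, 0.3, 3.8]
opening: 0.453
finger_force: 29.5
```

Floor touched (0.9 mm below nominal). Release, retreat out of view and check.

```bash
python3 -m jog '[[[0,0,0.001,0,0,0],[0,0,0,0,0,0]]]'; python3 -m jog '[[[0,0,0,0,0,0],[0,0,0,0,0,0],[0,0,0,0,0,0]]]' 0.075; python3 -m jog '[[[0,0,-0.03,0,0,0],[0,0,-0.05,0,0,0],[0,0,-0.05,0,0,0],[-0.03,-0.05,0,0,0,0],[-0.04,-0.04,0,0,0,0],[-0.05,-0.03,0,0,0,0],[-0.05,-0.03,0,0,0,0],[-0.05,0,0,0,0,0],[-0.05,0,0,0,0,0],[0,0,0,0,0,0]]]'
python3 cells.py | grep 'rib \[ *0.5[567]'
python3 - <<'E'
from h import *
s=snap('scene'); a=s['frame'][170:330,190:450]; b=snap('top')['frame'][195:295,215:460]
f=lambda i,k:cv2.resize(cv2.cvtColor(i,cv2.COLOR_RGB2BGR),(780,k),interpolation=cv2.INTER_CUBIC)
cv2.imwrite('pics/c13.png',np.vstack([f(a,330)[:330],f(b,265)]))
E
```

```text
clock: 43.5
tool_pos: [0.5627, -0.1275, 0.0511]
eef_rot: [0.71, 0.704, 0.002, 0.003]
contact_force: [0.2, -0.2, 8.4]
opening: 0.452
finger_force: 29.7
clock: 43.88
tool_pos: [0.5609, -0.1275, 0.0494]
eef_rot: [0.71, 0.704, 0.001, 0.001]
contact_force: [0.5, 0.9, 0.7]
opening: 0.769
finger_force: 0.0
clock: 45.12
tool_pos: [0.4065, -0.4009, 0.1781]
eef_rot: [0.713, 0.701, 0.001, 0.002]
contact_force: [-0.8, 0.7, -0.3]
opening: 0.851
finger_force: 0.0
rib [ 0.562  -0.0554] len [0.0078 0.0362] yaw 1.557
rib [0.5639 0.0215] len [0.0084 0.0368] yaw 1.557
rib [ 0.561  -0.2809] len [0.0047 0.0434] yaw 3.139
rib [ 0.5616 -0.3011] len [0.0051 0.0428] yaw 0.027
rib [ 0.5614 -0.2907] len [0.0046 0.0434] yaw 3.137
rib [ 0.5619 -0.056 ] len [0.0066 0.0351] yaw 1.557
rib [0.5638 0.0215] len [0.0065 0.0356] yaw 1.577
rib [ 0.5651 -0.13  ] len [0.0066 0.0357] yaw 1.557
rib [ 0.5619 -0.0557] len [0.0054 0.0345] yaw 1.557
rib [0.5639 0.0218] len [0.0048 0.0338] yaw 1.557
rib [ 0.5648 -0.13  ] len [0.0048 0.0345] yaw 1.557
```

View pics/c13.png

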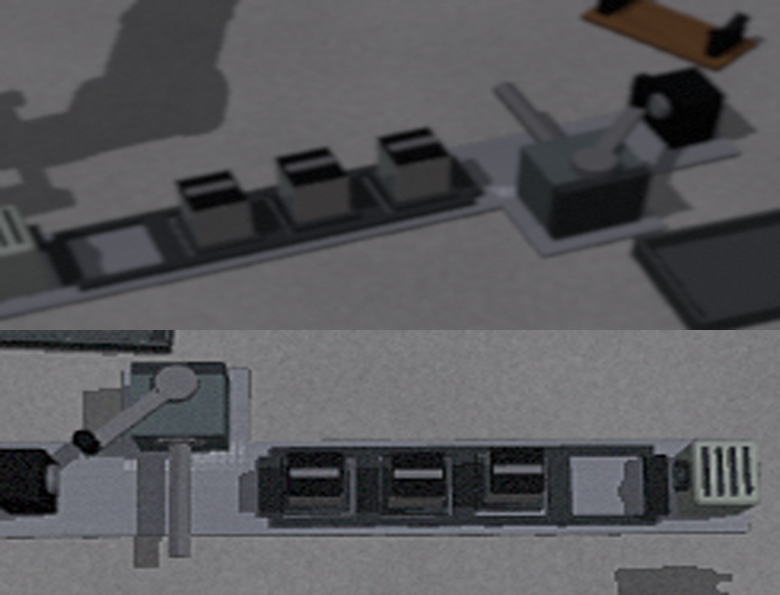

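```bash
python3 - <<'E'
from h import *
t=snap('top'); s=snap('scene'); g=cv2.cvtColor(s['frame'],cv2.COLOR_RGB2GRAY)
for P in ([.5639,.0217],[.5619,-.0556],[.565,-.13]):
    pt=proj(t,[*P,.077])[0]; ps=[proj(s,ray(t,pt,z)[0])[0] for z in (.08,.085,.09)]
    c=ps[1]; x0,y0=(c-12).astype(int); roi=g[y0:y0+24,x0:x0+24].astype(np.uint8)
    big=cv2.resize(roi,None,fx=4,fy=4,interpolation=cv2.INTER_CUBIC)
    for th in (50,60):
        for k in cv2.findContours(cv2.inRange(big,th,255),cv2.RETR_LIST,2)[0]:
            a=cv2.contourArea(k)/16; r=cv2.minAreaRect(k)
            if 15<a<90 and max(r[1])<80: print(P,th,round(a),((np.array(r[0])+.5)/4-.5+[x0,y0]).round(1),np.round(r[1],0)/4,round(r[2]))
    print('pred z.080/.085/.090',np.round(ps,1).tolist())
E
```

```text
pred z.080/.085/.090 [[326.8, 239.7], [326.6, 237.9], [326.4, 236.0]]
pred z.080/.085/.090 [[292.4, 249.7], [292.2, 247.8], [292.1, 246.0]]
pred z.080/.085/.090 [[259.2, 261.3], [259.1, 259.4], [259.0, 257.5]]
```

```bash
python3 -c "
from plant import *
print(finish_job())"
```

```text
the job is handed in; nothing more can be done
None
```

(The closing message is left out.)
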